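Sort plunger cutters by the feel of their springs

ROBOT

A 7-joint arm with a two-finger parallel gripper is mounted at the origin on a cart in front of the work surface, level with it; the furniture and walls round the work are solid. World frame = base frame: x ahead of the robot, y to its left, z up, the work surface at z = 0. Lengths are in m, angles in rad, forces in N, time in s.
With the tool pointing down it reaches from about 0.4 to 0.85 m from the base axis. Payload 10.4 kg.
Tool frame: the origin (TCP) lies midway between the tips of the shut fingers; the grasp point (between the pads) lies 19 mm behind it (grip_point_offset is the distance from the TCP to the grasp point, in m); y points along the fingers, z is the direction in which the jaws open and shut, and the axes are right-handed (so a half turn about y gives the same grasp; the last joint's range is limited). The gripper opens to 85 mm and grips with 20 to 120 N. Pads are 22 mm wide; open, the fingers measure 114 mm over their backs; the gripper's body (76 mm by 85 mm) begins 54 mm behind the grasp point. The pads swing forward as they close: fully open they stand 13 mm farther back than shut.
Start: joints at [1.268, 0.332, -0.065, 1.46, 0.022, 1.35, -0.088], TCP at [0.173, -0.601, 0.231] pointing down, gripper open.
Joint ranges: [-2.6, 2.6], [-0.5, 2.12], [-1.47, 1.34], [0.16, 2.42], [-1.27, 4.41], [0.06, 2.06], [-2.6, 2.6]. Speed limits (rad/s): [2.22, 2.22, 2.79, 2.79, 3.14, 3.14, 3.14].

INTERFACE

Orientations are given as a unit quaternion [x, y, z, w].
In Python, from workcell import * gives the robot as it stands.
- The arm moves only by the tool send_rows, never from a script. Its argument "motion" is a list of rows, each a list of 7 numbers: the opening in per cent of the stroke, from 0 (shut) to 100 (fully open), then the shift along the tool's x, y, z in m, then the turn, a rotation vector about the tool's x, y, z in rad. In form: [[claw, tx, ty, tz, ax, ay, az], ...]. A call has 1 to 10 rows; each row is the pose to reach, as a shift and turn from the pose commanded when the call began, along the tool's axes at that moment; what a row does not reach only later rows make up. A row lasts 1/12 s, in which the tool goes at most 41.7 mm and 7.16 degrees, less where a joint would pass 70% of its speed; a pose out of reach is approached as far as the arm can. A call with a gripper value outside its range is refused whole. The fingers move at their own pace and stop on an object; "squeeze" is the grip in N (left out, the last holds). Time passes only in rows, so rows that repeat a pose let the fingers close. It gives the time, the measured TCP pose, the force and the opening at its end, in the units of the state.
- get_obs(): the state, without advancing time (a new reading comes with each control period).
- camera(name): name is "scene" or "top"; returns a dict with "pixels" (384x512x3 uint8, red, green, blue), "range_z" (384x512 float32, m along the optical axis (not along the pixel's ray), 0 where there is no reading), "fovy" (degrees; the focal length in pixels is half the picture's height over the tangent of half this angle, whatever the lens; pixels are square), "cx", "cy" (the principal point, pixels), "dist_coeffs" ([k1, k2, p1, p2, k3] as OpenCV has them; the pictures are not rectified), "view" (4x4, takes a point from world to camera coordinates). Camera axes: x right, y down, z forward; pixel columns grow to the right and rows downward; lengths in m; the calibration is good to about 2 mm. A picture is of the moment at which its call begins.
- hand_in(): hands the job in, once; it reports no verdict.
The state is a dict: "clock": time; "joint_pos": joint angles; "joint_velocities": joint speeds; "tau": joint torques, N m; "position": TCP position; "ee_rot": TCP orientation; "ft_force": force on the tool from outside, world axes, zero at the start; "torque": the same for the moment, N m; "grip_width": opening from 0.0 (shut) to 1.0 (fully open).
Only numpy, scipy, OpenCV 4.12 (cv2) and the standard library are available. Lean on these libraries where they do the work, as an engineer would, in place of code of your own. Each camera call takes 0.05 s, during which the arm holds its last target.

TASK

Check the springs of the three plunger cutters in the sloping block, one at a time: lift a cutter out, stand it upright on the round plaster bat, push its knob about 10 mm down and feel how hard the spring pushes back, then put it away before you take the next. Stand each cutter with a sound spring upright on the plywood ware board, and put each one with a slack spring, however many there are, in the metal mending tray; do not displace the other things on the table.

Things in the scene. Friction and masses are not known exactly. Their poses are not given: they have to be found in the camera images.
- cutter_a: plunger cutter for clay, one of three that look alike: steel cutting barrel 34 mm across (36 mm high), brass neck to 44 mm, a bare coil spring, then a plain round wooden knob 28 mm across from 64 to 96 mm (domed top at 99 mm). Origin: centre of the cutting edge (the foot); z runs up the axis to the knob; 110 g. It starts in one of the three bores of the tool block, leaning with them. Its spring may be sound or slack
- cutter_b: plunger cutter for clay, one of three that look alike: steel cutting barrel 34 mm across (36 mm high), brass neck to 44 mm, a bare coil spring, then a plain round wooden knob 28 mm across from 64 to 96 mm (domed top at 99 mm). Origin: centre of the cutting edge (the foot); z runs up the axis to the knob; 110 g. It starts in one of the three bores of the tool block, leaning with them. Its spring may be sound or slack
- cutter_c: plunger cutter for clay, one of three that look alike: steel cutting barrel 34 mm across (36 mm high), brass neck to 44 mm, a bare coil spring, then a plain round wooden knob 28 mm across from 64 to 96 mm (domed top at 99 mm). Origin: centre of the cutting edge (the foot); z runs up the axis to the knob; 110 g. It starts in one of the three bores of the tool block, leaning with them. Its spring may be sound or slack
- plunger_a (a joint): How far this cutter's knob is pushed down against its spring, in m: 0 released, 0.014 on the stop. A sound spring pushes back with about 3 N at the start of the stroke and 11 to 15 N at 10 mm; a slack one with about 1 N and 4 N at 10 mm
- plunger_b (a joint): How far this cutter's knob is pushed down against its spring, in m: 0 released, 0.014 on the stop. A sound spring pushes back with about 3 N at the start of the stroke and 11 to 15 N at 10 mm; a slack one with about 1 N and 4 N at 10 mm
- plunger_c (a joint): How far this cutter's knob is pushed down against its spring, in m: 0 released, 0.014 on the stop. A sound spring pushes back with about 3 N at the start of the stroke and 11 to 15 N at 10 mm; a slack one with about 1 N and 4 N at 10 mm
- tool_block: fixed sloping wooden tool block, 216 mm wide along its y, about 80 mm deep, about 70 mm high at the back. Three blind bores 37 mm across and 30 mm deep, 72 mm apart along its y; their mouths are on the sloping top, and the bores lean 25 degrees from vertical so that the knobs lean towards the block's -x (roughly to the robot). Origin: centre of the underside; z up
- plaster_bat: fixed round plaster bat, 140 mm across, flat top 20 mm above the table; origin: centre of the underside, z up
- ware_board: fixed small plywood ware board on two battens, 120 mm (its x) by 160 mm (its y), top 22 mm above the table; origin: centre of the underside on the table, z up. Room for two cutters side by side along its y
- mending_tray: fixed shallow metal tray, 120 mm (its x) by 150 mm (its y) outside, walls 3 mm thick and 30 mm high with a rolled rim to 33 mm, floor 3 mm thick; origin: centre of the underside, z up. A cutter may stand or lie in it
- oxide_bottle: loose small brown bottle with a black cap, 38 mm across, 76 mm high, near the right end of the tool block; leave it. Origin: centre of the underside
- wood_block: loose pine block lying flat, 45 x 90 mm, 30 mm high, in front of the tool block; leave it. Origin: centre of the underside
- banding_wheel: fixed cast-iron banding wheel (turntable), an obstacle: flat head 243 mm across, its top 108 mm above the table; origin: centre of the foot's underside
- clay_ball: loose ball of clay, 58 mm across, beyond the wheel on the right; leave it. Origin: its underside

How it is judged:
On the way, in this order (a step that is already met when the one before it is completed fails the run):
1. a first cutter, upright on the plaster bat, is pushed down at least 6 mm against its spring (((value of joint plunger_a above 0.006 m and contact force between cutter_a and plaster_bat above 1 N and angle between cutter_a's own z axis and vertical below 0.2 rad) or (value of joint plunger_b above 0.006 m and contact force between cutter_b and plaster_bat above 1 N and angle between cutter_b's own z axis and vertical below 0.2 rad) or (value of joint plunger_c above 0.006 m and contact force between cutter_c and plaster_bat above 1 N and angle between cutter_c's own z axis and vertical below 0.2 rad))), for 0.15 s.
2. with one cutter standing or lying where it belongs, a second is pushed down at least 6 mm on the bat (((value of joint plunger_a above 0.006 m and contact force between cutter_a and plaster_bat above 1 N and angle between cutter_a's own z axis and vertical below 0.2 rad and ((x of cutter_b in the frame of mending_tray between -0.055 and 0.055 m and y of cutter_b in the frame of mending_tray between -0.07 and 0.07 m and z of cutter_b in the frame of mending_tray between 0 and 0.03 m and linear speed of cutter_b below 0.02 m/s) or (x of cutter_c in the frame of ware_board between -0.055 and 0.055 m and y of cutter_c in the frame of ware_board between -0.075 and 0.075 m and z of cutter_c in the frame of ware_board between 0.018 and 0.028 m and angle between cutter_c's own z axis and vertical below 0.1 rad and linear speed of cutter_c below 0.02 m/s))) or (value of joint plunger_b above 0.006 m and contact force between cutter_b and plaster_bat above 1 N and angle between cutter_b's own z axis and vertical below 0.2 rad and ((x of cutter_a in the frame of ware_board between -0.055 and 0.055 m and y of cutter_a in the frame of ware_board between -0.075 and 0.075 m and z of cutter_a in the frame of ware_board between 0.018 and 0.028 m and angle between cutter_a's own z axis and vertical below 0.1 rad and linear speed of cutter_a below 0.02 m/s) or (x of cutter_c in the frame of ware_board between -0.055 and 0.055 m and y of cutter_c in the frame of ware_board between -0.075 and 0.075 m and z of cutter_c in the frame of ware_board between 0.018 and 0.028 m and angle between cutter_c's own z axis and vertical below 0.1 rad and linear speed of cutter_c below 0.02 m/s))) or (value of joint plunger_c above 0.006 m and contact force between cutter_c and plaster_bat above 1 N and angle between cutter_c's own z axis and vertical below 0.2 rad and ((x of cutter_a in the frame of ware_board between -0.055 and 0.055 m and y of cutter_a in the frame of ware_board between -0.075 and 0.075 m and z of cutter_a in the frame of ware_board between 0.018 and 0.028 m and angle between cutter_a's own z axis and vertical below 0.1 rad and linear speed of cutter_a below 0.02 m/s) or (x of cutter_b in the frame of mending_tray between -0.055 and 0.055 m and y of cutter_b in the frame of mending_tray between -0.07 and 0.07 m and z of cutter_b in the frame of mending_tray between 0 and 0.03 m and linear speed of cutter_b below 0.02 m/s))))), for 0.15 s.
3. with two cutters where they belong, the third is pushed down at least 6 mm on the bat (((value of joint plunger_a above 0.006 m and contact force between cutter_a and plaster_bat above 1 N and angle between cutter_a's own z axis and vertical below 0.2 rad and (x of cutter_b in the frame of mending_tray between -0.055 and 0.055 m and y of cutter_b in the frame of mending_tray between -0.07 and 0.07 m and z of cutter_b in the frame of mending_tray between 0 and 0.03 m and linear speed of cutter_b below 0.02 m/s) and (x of cutter_c in the frame of ware_board between -0.055 and 0.055 m and y of cutter_c in the frame of ware_board between -0.075 and 0.075 m and z of cutter_c in the frame of ware_board between 0.018 and 0.028 m and angle between cutter_c's own z axis and vertical below 0.1 rad and linear speed of cutter_c below 0.02 m/s)) or (value of joint plunger_b above 0.006 m and contact force between cutter_b and plaster_bat above 1 N and angle between cutter_b's own z axis and vertical below 0.2 rad and (x of cutter_a in the frame of ware_board between -0.055 and 0.055 m and y of cutter_a in the frame of ware_board between -0.075 and 0.075 m and z of cutter_a in the frame of ware_board between 0.018 and 0.028 m and angle between cutter_a's own z axis and vertical below 0.1 rad and linear speed of cutter_a below 0.02 m/s) and (x of cutter_c in the frame of ware_board between -0.055 and 0.055 m and y of cutter_c in the frame of ware_board between -0.075 and 0.075 m and z of cutter_c in the frame of ware_board between 0.018 and 0.028 m and angle between cutter_c's own z axis and vertical below 0.1 rad and linear speed of cutter_c below 0.02 m/s)) or (value of joint plunger_c above 0.006 m and contact force between cutter_c and plaster_bat above 1 N and angle between cutter_c's own z axis and vertical below 0.2 rad and (x of cutter_a in the frame of ware_board between -0.055 and 0.055 m and y of cutter_a in the frame of ware_board between -0.075 and 0.075 m and z of cutter_a in the frame of ware_board between 0.018 and 0.028 m and angle between cutter_a's own z axis and vertical below 0.1 rad and linear speed of cutter_a below 0.02 m/s) and (x of cutter_b in the frame of mending_tray between -0.055 and 0.055 m and y of cutter_b in the frame of mending_tray between -0.07 and 0.07 m and z of cutter_b in the frame of mending_tray between 0 and 0.03 m and linear speed of cutter_b below 0.02 m/s)))), for 0.15 s.
At the end, for the whole second after the job is handed in: Sound cutters stand upright (0.1 rad) on the ware board, foot centre 5 mm or more inside its edges; slack cutters are in the mending tray, foot centre between its walls and under 30 mm above its underside; all released and at rest (0.02 m/s) (x of cutter_a in the frame of ware_board between -0.055 and 0.055 m and y of cutter_a in the frame of ware_board between -0.075 and 0.075 m and z of cutter_a in the frame of ware_board between 0.018 and 0.028 m and angle between each of cutter_a, cutter_c's own z axis and vertical below 0.1 rad and linear speed of each of cutter_a, cutter_b, cutter_c below 0.02 m/s and x of cutter_b in the frame of mending_tray between -0.055 and 0.055 m and y of cutter_b in the frame of mending_tray between -0.07 and 0.07 m and z of cutter_b in the frame of mending_tray between 0 and 0.03 m and x of cutter_c in the frame of ware_board between -0.055 and 0.055 m and y of cutter_c in the frame of ware_board between -0.075 and 0.075 m and z of cutter_c in the frame of ware_board between 0.018 and 0.028 m); the robot touches nothing.
It fails at once if the oxide bottle is displaced by more than 30 mm (distance of oxide_bottle from where it was at the start of the episode above 0.03 m).
It fails at once if the wood block is displaced by more than 30 mm (distance of wood_block from where it was at the start of the episode above 0.03 m).
It fails at once if the clay ball is displaced by more than 30 mm (distance of clay_ball from where it was at the start of the episode above 0.03 m).
It also fails if it takes over 72 s, if anything falls off the work surface, if the arm or the gripper's body presses on something with over 40 N, if the wrist force passes 120 N, or if a joint passes its speed limit or range.

## Working session

There is one attempt and no reset: what is moved stays moved. The work goes in short steps, Python scripts to look and compute and a tool call to move; the robot and the scene stay as the last step left them, time stands still between calls to the robot, and variables do not carry over. Pictures are saved under pics/ and viewed, and the job is handed in when it is done.

Besides the shell and the picture viewer there is one more tool, called as name(argument=value, ...), one argument or row to a line, values as JSON. send_rows: Moves the arm, as the interface text tells. Its arguments: {"type":"object","properties":{"motion":{"type":"array"},"squeeze":{"type":"number"}},"required":["motion"]}

```bash
ls -la; mkdir -p pics
python3 - <<'E'
from workcell import *
import cv2,numpy as np
o=get_obs()
for k,v in o.items(): print(k,np.round(v,4))
for n in ("scene","top"):
    c=camera(n)
    cv2.imwrite(f"pics/{n}0.png",cv2.resize(c["pixels"][:,:,::-1],(800,600),interpolation=cv2.INTER_CUBIC))
    np.savez(f"{n}0.npz",**c)
    print(n,c["fovy"],c["cx"],c["cy"],c["dist_coeffs"]);print(np.round(c["view"],4))
print(get_obs()["clock"])
E
```

```text
total 12
drwxr-xr-x  3 agent agent 4096 Dec  7 03:08 .
drwxr-xr-x 23 root  root  4096 Dec  7 03:08 ..
drwxr-xr-x  2 agent agent 4096 Dec  7 03:08 pics
clock 0.0
joint_pos [ 1.2684  0.3329 -0.0647  1.4609  0.0216  1.3499 -0.0885]
joint_velocities [-0.0019 -0.0004 -0.0007  0.0002  0.0008 -0.0019  0.0007]
tau [ 1.00000e-04 -6.25445e+01  4.92000e-02 -3.91606e+01  1.61000e-02
  9.80000e-03  0.00000e+00]
position [ 0.1725 -0.6003  0.2305]
ee_rot [-0.0987  0.7007 -0.6997  0.0985]
ft_force [-0.5411 -0.5192  0.4337]
torque [ 0.0413 -0.0303 -0.0019]
grip_width 1.0003
scene 47.63151269555634 259.4637154807325 193.2554757503003 [-0.13879026  0.          0.          0.          0.        ]
[[ 0.8362 -0.548   0.0224 -0.5351]
 [-0.2957 -0.4848 -0.8231  0.1641]
 [ 0.4619  0.6817 -0.5674  1.1498]
 [ 0.      0.      0.      1.    ]]
top 50.45907473310737 250.37697767943652 189.64760310937675 [0.01260161 0.         0.         0.         0.        ]
[[ 0.0123 -0.9995  0.0283 -0.1295]
 [-0.9992 -0.0134 -0.0386  0.5365]
 [ 0.0389 -0.0278 -0.9989  1.0824]
 [ 0.      0.      0.      1.    ]]
0.1
```

View pics/scene0.png

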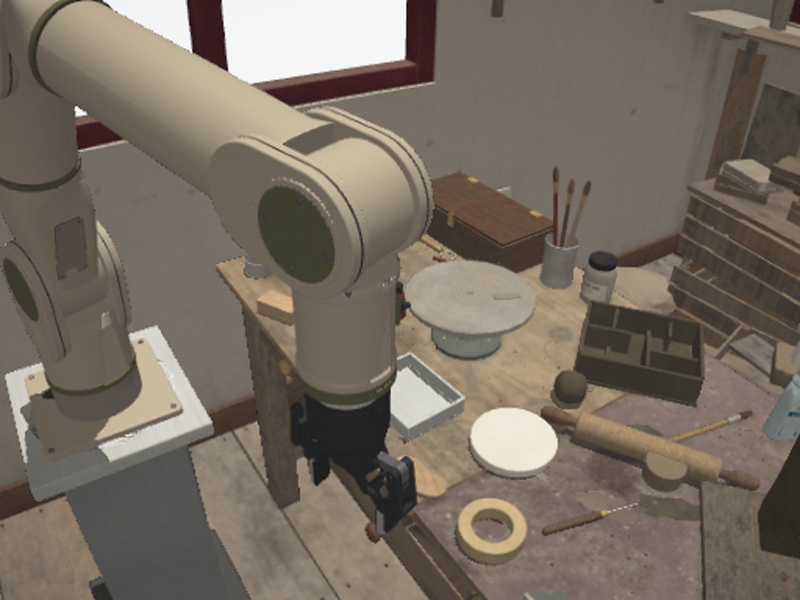

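View pics/top0.png

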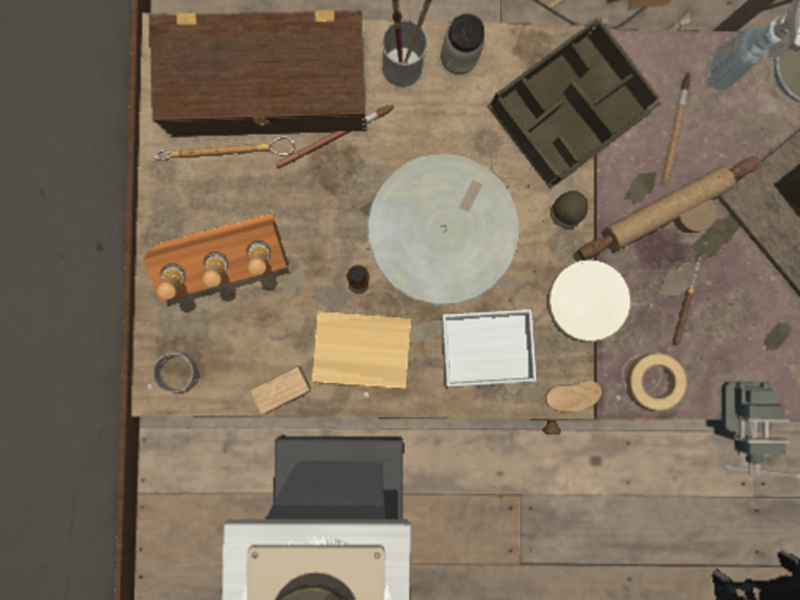

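```bash
cat > h.py <<'E'
import numpy as np,cv2
from scipy.spatial.transform import Rotation as R
def K(c):
    f=384/2/np.tan(np.radians(float(c["fovy"]))/2)
    return np.array([[f,0,float(c["cx"])],[0,f,float(c["cy"])],[0,0,1]])
def cloud(c):
    """world xyz for every pixel (nan where no reading)"""
    v,u=np.mgrid[0:384,0:512].astype(np.float64)
    p=cv2.undistortPoints(np.stack([u.ravel(),v.ravel()],1)[:,None],K(c),np.array(c["dist_coeffs"],float))[:,0]
    z=c["range_z"].astype(float).ravel().copy(); z[z==0]=np.nan
    P=np.c_[p*z[:,None],z]
    V=c["view"]; W=(P-V[:3,3])@V[:3,:3]
    return W.reshape(384,512,3)
def ray(c,u,v):
    p=cv2.undistortPoints(np.array([[[u,v]]],float),K(c),np.array(c["dist_coeffs"],float))[0,0]
    V=c["view"]; o=-V[:3,:3].T@V[:3,3]; d=V[:3,:3].T@np.array([p[0],p[1],1]); return o,d
def atz(c,u,v,z):
    o,d=ray(c,u,v); return o+d*(z-o[2])/d[2]
def proj(c,X):
    V=c["view"]; rv=cv2.Rodrigues(V[:3,:3])[0]
    return cv2.projectPoints(np.array(X,float).reshape(-1,1,3),rv,V[:3,3],K(c),np.array(c["dist_coeffs"],float))[0][:,0]
def tri(c1,p1,c2,p2):
    o1,d1=ray(c1,*p1);o2,d2=ray(c2,*p2)
    s=np.linalg.lstsq(np.c_[d1,-d2],o2-o1,rcond=None)[0]
    a=o1+d1*s[0];b=o2+d2*s[1]; return (a+b)/2,np.linalg.norm(a-b)
E
python3 - <<'E'
from h import *
c=dict(np.load("top0.npz"));W=cloud(c)
im=c["pixels"][:,:,::-1]
cr=im[125:200,85:190];cv2.imwrite("pics/blk0.png",cv2.resize(cr,None,fx=7,fy=7,interpolation=cv2.INTER_CUBIC))
f=512/800
for n,(u,v) in dict(table=(330,270),bat=(590,300),board=(360,350),tray=(490,350),bottle=(358,275),wood=(280,390),wheel=(443,229),ball=(570,207),k1=(167,289),k2=(212,277),k3=(258,263)).items():
    print(n,np.round(W[int(v*f),int(u*f)],4))
z=W[:,:,2]
def blob(n,lo,hi,x0,x1,y0,y1):
    m=(z>lo)&(z<hi)&(W[:,:,0]>x0)&(W[:,:,0]<x1)&(W[:,:,1]>y0)&(W[:,:,1]<y1)
    P=W[m]; 
    r=cv2.minAreaRect((P[:,:2]*1000).astype(np.float32))
    print(n,m.sum(),"med z",np.median(P[:,2]).round(4),"rect",np.round(r[0],1),np.round(r[1],1),round(r[2],1),"mean",P.mean(0).round(4))
w=lambda u,v,zz:atz(c,u*f,v*f,zz)
bc=w(590,300,.02);blob("bat",.012,.03,bc[0]-.09,bc[0]+.09,bc[1]-.09,bc[1]+.09)
bc=w(361,350,.022);blob("board",.014,.03,bc[0]-.075,bc[0]+.075,bc[1]-.1,bc[1]+.1)
bc=w(490,348,.03);blob("tray",.0285,.04,bc[0]-.08,bc[0]+.08,bc[1]-.1,bc[1]+.1)
blob("trayfl",-.005,.01,bc[0]-.05,bc[0]+.05,bc[1]-.06,bc[1]+.06)
bc=w(443,229,.108);blob("wheel",.1,.115,bc[0]-.15,bc[0]+.15,bc[1]-.15,bc[1]+.15)
E
```

```text
table [ 0.5856 -0.0151 -0.0054]
bat [ 0.536  -0.4623  0.0215]
board [ 0.4459 -0.0694  0.0205]
tray [ 0.4473 -0.2952 -0.0045]
bottle [ 0.5694 -0.0664  0.0774]
wood [0.3797 0.0626 0.0295]
wheel [ 0.644  -0.1997  0.1027]
ball [ 0.6915 -0.4171  0.0533]
k1 [0.5432 0.2284 0.1138]
k2 [0.5606 0.1578 0.1209]
k3 [0.5839 0.088  0.1141]
bat 2126 med z 0.0194 rect [ 546.9 -463.3] [156.  138.4] 1.1 mean [ 0.538  -0.4628  0.0194]
board 2751 med z 0.0214 rect [438.5 -63.5] [176.8 138.8] 86.3 mean [ 0.4468 -0.071   0.0215]
tray 386 med z 0.0318 rect [ 453.9 -288.3] [122.2 153. ] 4.1 mean [ 0.4553 -0.2862  0.0319]
trayfl 1617 med z 0.0024 rect [ 452.1 -290.4] [100.  119.5] 0.1 mean [ 0.4526 -0.2898  0.0024]
wheel 7393 med z 0.1054 rect [ 644.3 -201. ] [239.  240.6] 0.9 mean [ 0.6435 -0.2003  0.1054]
```

View pics/blk0.png

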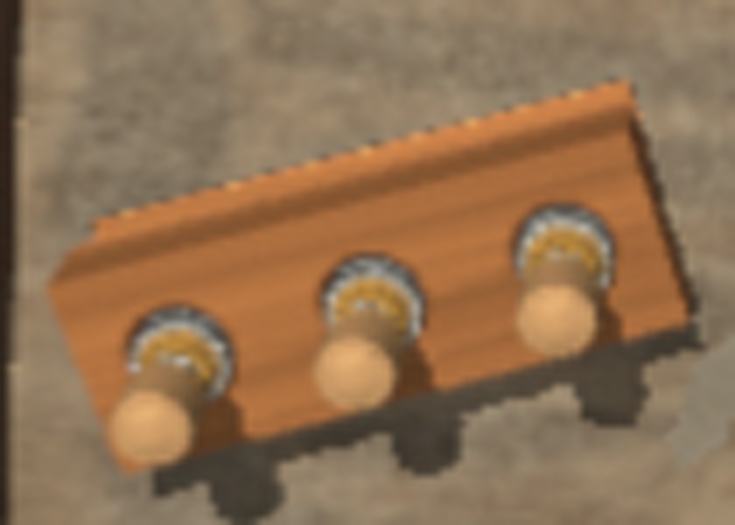

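Run:
```python
from h import *
c=dict(np.load("top0.npz"));W=cloud(c)
im=c["pixels"]; V=c["view"]; print("cam",(-V[:3,:3].T@V[:3,3]).round(3))
hsv=cv2.cvtColor(im,cv2.COLOR_RGB2HSV)
for u,v in [(106.7,186.1),(135.9,178.1),(164.7,170.4)]:
    u0,v0=int(u),int(v)
    P=W[v0-9:v0+10,u0-9:u0+10].reshape(-1,3)
    print(np.round(W[v0-5:v0+7:2,u0-5:u0+7:2,2]*1000,0).astype(int))
    k=P[(P[:,2]>.093)]
    print(len(k),k.mean(0).round(4),k.max(0).round(4),k.min(0).round(4), "ray@.113",atz(c,u,v,.113).round(4),"ray@.118",atz(c,u,v,.118).round(4))
```

```text
cam [ 0.496 -0.092  1.106]
[[ 52 116 121 117 113 107]
 [ 49 118 119 115 115 108]
 [112 118 116 117 114 114]
 [111 113 113 115 112 111]
 [ -1 110 111 114 111 106]
 [  3  37  38   0  -1  -3]]
142 [0.5439 0.2267 0.1103] [0.5615 0.2411 0.1211] [0.5289 0.2146 0.0935] ray@.113 [0.5382 0.2269 0.113 ] ray@.118 [0.5379 0.2253 0.118 ]
[[ 48 111 116 117 112 105]
 [ 51 116 116 115 116 114]
 [115 113 117 115 116 111]
 [114 113 114 114 112 113]
 [ 44 110 112 112 111 104]
 [ 41  39  39 107  -1   0]]
137 [0.5635 0.1584 0.1108] [0.5822 0.1728 0.1209] [0.5469 0.1462 0.093 ] ray@.113 [0.5585 0.1576 0.113 ] ray@.118 [0.5582 0.1563 0.118 ]
[[ 50 112 116 113 110 100]
 [107 118 116 116 118 112]
 [114 116 116 116 114 113]
 [113 112 117 115 109 112]
 [ 38 109 113 113 109 109]
 [ 41  37 106 106  -2  -2]]
135 [0.5831 0.0897 0.1106] [0.6006 0.1041 0.1189] [0.5673 0.0769 0.0934] ray@.113 [0.5782 0.0888 0.113 ] ray@.118 [0.5778 0.0879 0.118 ]
```

send_rows(
  motion=[
    [100,-0.04,-0.008,0,0,0,0],
    [100,-0.08,-0.016,0,0,0,0],
    [100,-0.12,-0.024,0,0,0,0],
    [100,-0.16,-0.032,0,0,0,0],
    [100,-0.2,-0.04,0,0,0,0],
    [100,-0.24,-0.05,0,0,0,0],
  ],
)

```text
clock: 0.6
position: [0.4047, -0.5334, 0.281]
ee_rot: [-0.099, 0.701, -0.7, 0.098]
ft_force: [0.2, -0.6, -1.0]
grip_width: 1.002
```

send_rows(
  motion=[
    [60,-0.18,-0.05,-0.29,0,0,0],
    [60,-0.18,-0.05,-0.29,0,0,0],
    [60,-0.18,-0.05,-0.29,0,0,0],
    [60,-0.18,-0.05,-0.29,0,0,0],
    [60,-0.18,-0.05,-0.29,0,0,0],
    [60,-0.18,-0.05,-0.29,0,0,0],
    [60,-0.18,-0.05,-0.29,0,0,0],
    [60,-0.18,-0.05,-0.29,0,0,0],
    [60,-0.18,-0.05,-0.29,0,0,0],
  ],
)

```text
clock: 1.35
position: [0.4982, -0.1987, 0.3325]
ee_rot: [-0.101, 0.7, -0.699, 0.102]
ft_force: [0.7, 1.1, 0.0]
grip_width: 0.596
```

send_rows(
  motion=[
    [60,-0.06,-0.02,-0.4,0,0,0.436],
    [60,-0.06,-0.02,-0.4,0,0,0.436],
    [60,-0.06,-0.02,-0.4,0,0,0.436],
    [60,-0.06,-0.02,-0.4,0,0,0.436],
    [60,-0.06,-0.02,-0.4,0,0,0.436],
    [60,-0.06,-0.02,-0.4,0,0,0.436],
    [60,-0.06,-0.02,-0.4,0,0,0.436],
    [60,-0.06,-0.02,-0.4,0,0,0.436],
    [60,-0.06,-0.02,-0.4,0,0,0.436],
    [60,-0.06,-0.02,-0.4,0,0,0.436],
  ],
)

```text
clock: 2.18
position: [0.4422, 0.1987, 0.3514]
ee_rot: [0.054, 0.705, -0.662, 0.249]
ft_force: [0.9, -0.5, 0.8]
grip_width: 0.598
```

Run:
```python
from workcell import *
from h import *
o=get_obs(); print(o["clock"],np.round(o["position"],4),np.round(o["ee_rot"],4),np.round(o["joint_pos"],2))
print(R.from_quat(o["ee_rot"]).as_matrix().round(3))
c=camera("scene");np.savez("scene1.npz",**c)
im=c["pixels"][:,:,::-1]
cv2.imwrite("pics/scene1.png",cv2.resize(im,(800,600),interpolation=cv2.INTER_CUBIC))
p=proj(c,[[.54,.227,.11],[.56,.157,.11],[.58,.088,.11]]);print(p)
u,v=p[1].astype(int)
u0,v0=u-55,v-40
cv2.imwrite("pics/blk1.png",cv2.resize(im[v0:v0+85,u0:u0+110],None,fx=7,fy=7,interpolation=cv2.INTER_CUBIC));print(u0,v0)
```

```text
2.1833 [0.4422 0.1987 0.3514] [ 0.0544  0.7046 -0.6623  0.249 ] [ 0.54 -0.46 -0.8   1.92 -0.36  1.13 -1.48]
[[-0.87   0.406  0.279]
 [-0.253  0.117 -0.96 ]
 [-0.423 -0.906  0.001]]
[[199.85218624 136.33544595]
 [214.60427407 143.08985198]
 [230.07247241 150.1279712 ]]
159 103
```

View pics/scene1.png

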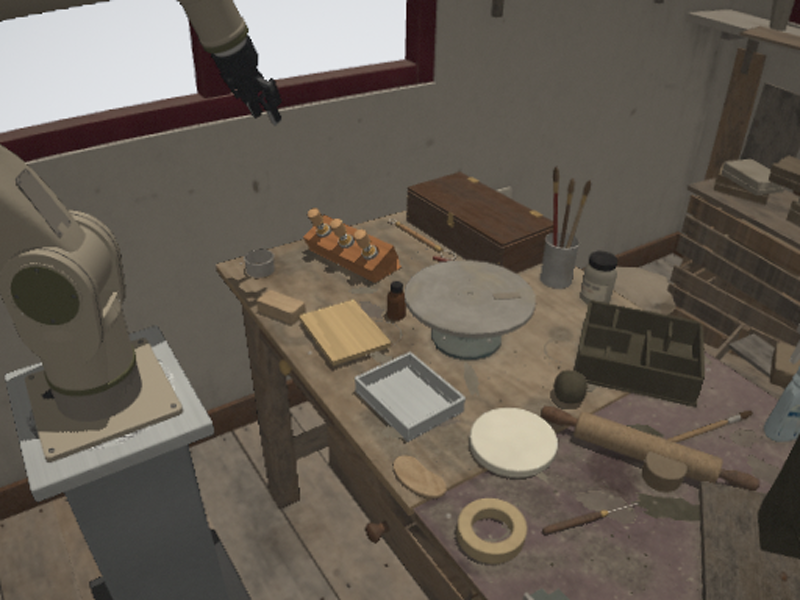

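View pics/blk1.png

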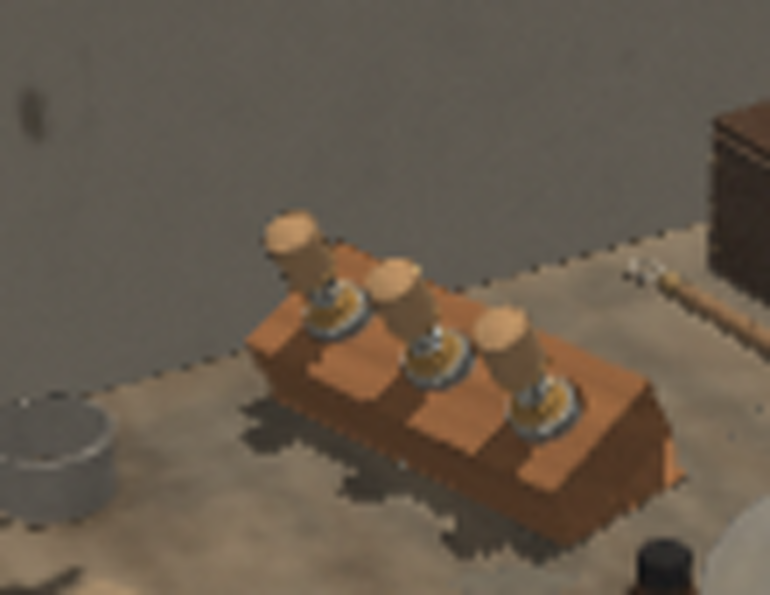

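Run:
```python
from h import *
t=dict(np.load("top0.npz"));s=dict(np.load("scene1.npz"))
f=lambda p,o:(np.array(p)+.5)/7-.5+np.array(o)
T=[f(p,(85,125)) for p in [(152,428),(356,372),(558,318)]]
S=[f(p,(159,103)) for p in [(293,231),(396,279),(502,327)]]
pts=[]
for a,b in zip(T,S):
    X,g=tri(t,a,s,b);pts.append(X);print(X.round(4),round(g,4))
d=pts[2]-pts[0];print("pitch",np.linalg.norm(d)/2,d)
y=-d/np.linalg.norm(d);y[2]=0;y/=np.linalg.norm(y);x=np.array([y[1],-y[0],0]);print("blk yaw",np.degrees(np.arctan2(x[1],x[0])))
a=-x*np.sin(np.radians(25))+np.array([0,0,1])*np.cos(np.radians(25));print("axis",a.round(4))
# project model circles at heights: foot ring 36 (r17), neck 44, knob 64, 96
for nm,c,o,wh in (("t",t,(85,125),(105,75)),("s",s,(159,103),(110,85))):
    im=cv2.resize(c["pixels"][o[1]:o[1]+wh[1],o[0]:o[0]+wh[0],::-1],None,fx=7,fy=7,interpolation=cv2.INTER_CUBIC)
    for X in pts:
        F=X-a*97.5e-3
        for h,r,col in ((.030,.0185,(255,0,0)),(.036,.017,(255,255,0)),(.064,.014,(0,255,0)),(.096,.014,(0,0,255))):
            th=np.linspace(0,2*np.pi,40);e1=y;e2=np.cross(a,y)
            q=proj(c,F+a*h+r*(np.cos(th)[:,None]*e1+np.sin(th)[:,None]*e2))
            q=((q-np.array(o)+.5)*7-.5).astype(np.int32)
            cv2.polylines(im,[q],True,col,1)
    cv2.imwrite(f"pics/fit_{nm}.png",im)
```

```text
[0.5405 0.2271 0.1129] 0.0034
[0.5609 0.1582 0.1118] 0.0033
[0.5802 0.0893 0.1125] 0.0024
pitch 0.07168324351234118 [ 0.03969128 -0.13776188 -0.00046622]
blk yaw 16.072490334432803
axis [-0.4061 -0.117   0.9063]
```

View pics/fit_t.png

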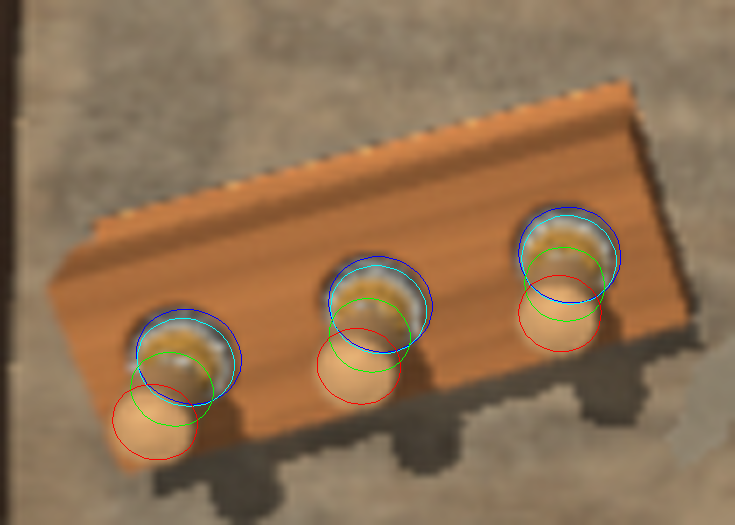

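View pics/fit_s.png

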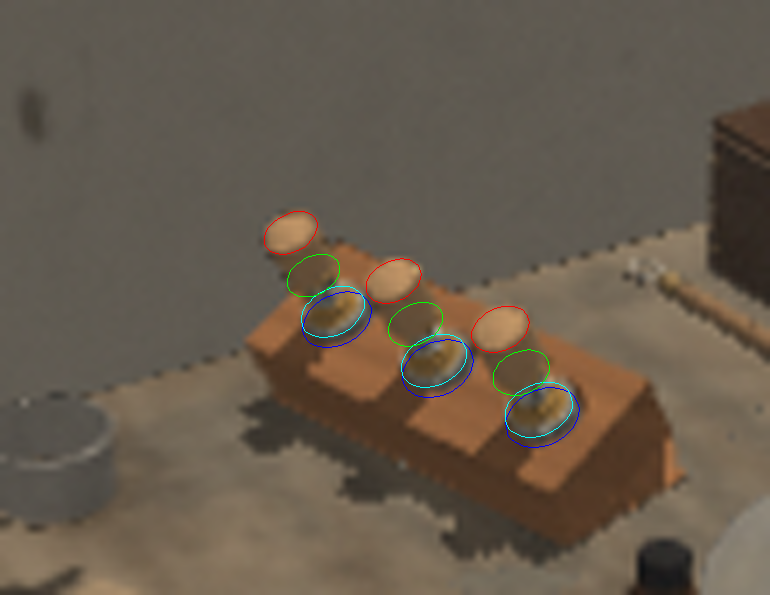

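```bash
cat >> h.py <<'E'
def delta(target,upright=None):
    """tool-frame shift from measured pose to world target; turn to get tool yaw 16.07deg w/ tilt (deg) 'upright'"""
    from workcell import get_obs
    o=get_obs();M=R.from_quat(o["ee_rot"]);p=np.array(o["position"])
    sh=M.inv().apply(np.array(target)-p)
    print("clk",round(o["clock"],2),"pos",p.round(4),"shift",sh.round(4),"rows",round(np.linalg.norm(sh)/.0417,1),end=" ")
    if upright is not None:
        th=np.radians(16.07);x=-np.array([np.cos(th),np.sin(th),0]);y=np.array([0,0,-1.]);z=np.cross(x,y)
        D=R.from_matrix(np.c_[x,y,z])*R.from_rotvec([0,0,np.radians(upright)])
        print("turn",(M.inv()*D).as_rotvec().round(4),end=" ")
    print("ft",np.round(o["ft_force"],2),"tq",np.round(o["torque"],3),"grip",round(o["grip_width"],3),"q",np.round(o["joint_pos"],2))
E
python3 -c "
from h import *
delta([.563,.084,.151],25);delta([.5954,.0937,.0785],25)"
```

```text
clk 2.23 pos [0.4413 0.204  0.3521] shift [0.0105 0.2173 0.1494] rows 6.3 turn [ 0.002   0.0077 -0.0014] ft [-2.69  4.78  0.63] tq [0.174 0.474 0.191] grip 0.599 q [ 0.54 -0.46 -0.81  1.91 -0.37  1.13 -1.48]
clk 2.23 pos [0.4413 0.204  0.3521] shift [0.0106 0.2973 0.1492] rows 8.0 turn [ 0.002   0.0077 -0.0014] ft [-2.69  4.78  0.63] tq [0.174 0.474 0.191] grip 0.599 q [ 0.54 -0.46 -0.81  1.91 -0.37  1.13 -1.48]
```

send_rows(
  motion=[
    [60,0.0105,0.217,0.149,0,0,0],
    [60,0.0105,0.217,0.149,0,0,0],
    [60,0.0105,0.217,0.149,0,0,0],
    [60,0.0105,0.217,0.149,0,0,0],
    [60,0.0105,0.217,0.149,0,0,0],
    [60,0.0105,0.217,0.149,0,0,0],
    [60,0.0105,0.217,0.149,0,0,0],
    [60,0.0105,0.217,0.149,0,0,0],
    [60,0.0105,0.217,0.149,0,0,0],
  ],
)

```text
clock: 2.98
position: [0.5631, 0.0747, 0.1497]
ee_rot: [0.055, 0.706, -0.662, 0.247]
ft_force: [1.5, 0.6, 0.4]
grip_width: 0.6
```

```bash
python3 -c "
from h import *
delta([.5954,.0937,.0785],25)
from workcell import camera
c=camera('scene');np.savez('scene2.npz',**c)
cv2.imwrite('pics/s2.png',cv2.resize(c['pixels'][90:190,150:270,::-1],None,fx=6,fy=6,interpolation=cv2.INTER_CUBIC))
"
```

```text
clk 2.98 pos [0.5631 0.0747 0.1497] shift [-0.003   0.0799 -0.0092] rows 1.9 turn [ 0.0013 -0.0016  0.0017] ft [1.52 0.6  0.43] tq [-0.047  0.429  0.017] grip 0.6 q [ 0.7   0.05 -0.89  2.06 -0.    0.62 -1.47]
```

View pics/s2.png

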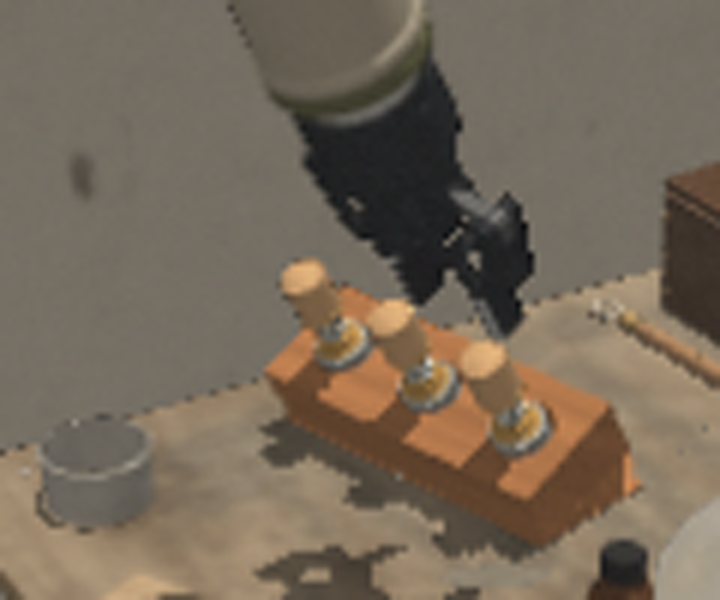

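send_rows(
  motion=[
    [60,-0.003,0.0,-0.009,0,0,0],
    [60,-0.003,0.02,-0.009,0,0,0],
    [60,-0.003,0.03,-0.009,0,0,0],
    [60,-0.003,0.03,-0.009,0,0,0],
  ],
)

```text
clock: 3.37
position: [0.5756, 0.0886, 0.1246]
ee_rot: [0.055, 0.705, -0.662, 0.249]
ft_force: [0.3, 0.2, 0.3]
grip_width: 0.599
```

```bash
python3 -c "
from h import *
from workcell import camera
delta([.5954,.0937,.0785],25)
c=camera('top');np.savez('top2.npz',**c)
cv2.imwrite('pics/t2.png',cv2.resize(c['pixels'][125:200,85:190,::-1],None,fx=7,fy=7,interpolation=cv2.INTER_CUBIC))
delta([.5954,.0937,.0785],25)
"
```

```text
clk 3.37 pos [0.5756 0.0886 0.1246] shift [0.001  0.0504 0.0005] rows 1.2 turn [-0.0004  0.0014 -0.0001] ft [0.27 0.19 0.29] tq [-0.13   0.463 -0.011] grip 0.599 q [ 0.63  0.14 -0.88  2.05  0.15  0.56 -1.62]
clk 3.42 pos [0.5756 0.0885 0.1253] shift [0.0013 0.051  0.0005] rows 1.2 turn [-0.0003  0.0015 -0.0004] ft [0.74 0.51 0.04] tq [-0.094  0.421  0.047] grip 0.603 q [ 0.63  0.14 -0.88  2.05  0.15  0.57 -1.61]
```

View pics/t2.png

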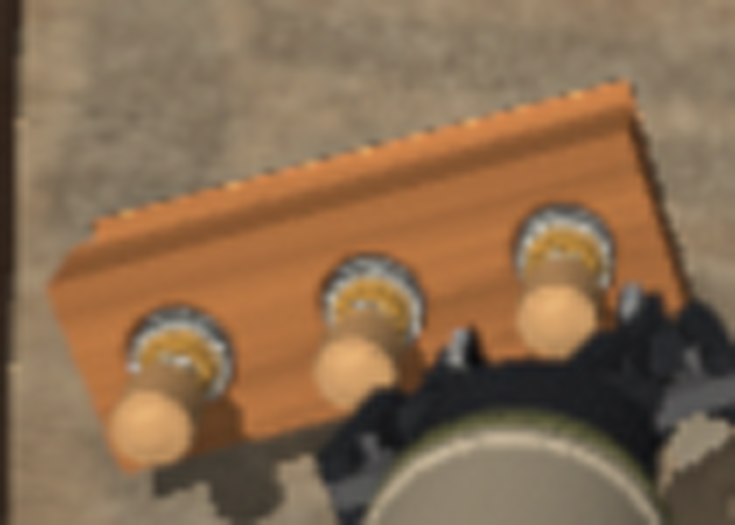

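send_rows(
  motion=[
    [60,0.001,0.025,0.002,0,0,0],
    [60,0.001,0.05,0.002,0,0,0],
    [60,0.001,0.05,0.002,0,0,0],
    [20,0.001,0.05,0.002,0,0,0],
    [10,0.001,0.05,0.002,0,0,0],
    [10,0.001,0.05,0.002,0,0,0],
    [10,0.001,0.05,0.002,0,0,0],
  ],
  squeeze=40,
)

```text
clock: 4.0
position: [0.5962, 0.0922, 0.0805]
ee_rot: [0.056, 0.705, -0.662, 0.249]
ft_force: [-2.4, 5.4, 2.4]
grip_width: 0.319
```

```bash
python3 -c "
from h import *
delta([.5954,.0937,.0785],25)
"
```

```text
clk 4.0 pos [0.5962 0.0922 0.0805] shift [ 0.0011  0.0016 -0.0017] rows 0.1 turn [-0.0003  0.0007 -0.0024] ft [-2.44  5.45  2.4 ] tq [1.159 0.685 0.614] grip 0.319 q [ 0.53  0.26 -0.8   2.05  0.35  0.49 -1.77]
```

send_rows(
  motion=[
    [10,0.001,-0.01,-0.0015,0,0,0],
    [10,0.001,-0.025,-0.0015,0,0,0],
    [10,0.001,-0.045,-0.0015,0,0,0],
    [10,0.001,-0.07,-0.0015,0,0,0],
    [10,0.001,-0.1,-0.0015,0,0,0],
    [10,0.001,-0.12,-0.0015,0,0,0],
  ],
)

```text
clock: 4.5
position: [0.5453, 0.0784, 0.1893]
ee_rot: [0.055, 0.704, -0.662, 0.249]
ft_force: [0.3, -0.4, -1.4]
grip_width: 0.315
```

```bash
python3 -c "
from h import *
from workcell import camera
delta([.538,-.463,.2],0)
c=camera('scene');np.savez('scene3.npz',**c)
cv2.imwrite('pics/s3.png',cv2.resize(c['pixels'][70:190,150:290,::-1],None,fx=5,fy=5,interpolation=cv2.INTER_CUBIC))
"
```

```text
clk 4.5 pos [0.5453 0.0784 0.1893] shift [ 0.1379 -0.0756  0.5182] rows 13.0 turn [-1.300e-03  3.000e-04 -4.376e-01] ft [ 0.31 -0.41 -1.45] tq [-0.185  0.469  0.02 ] grip 0.315 q [ 0.78 -0.07 -0.94  2.05 -0.17  0.7  -1.35]
```

View pics/s3.png

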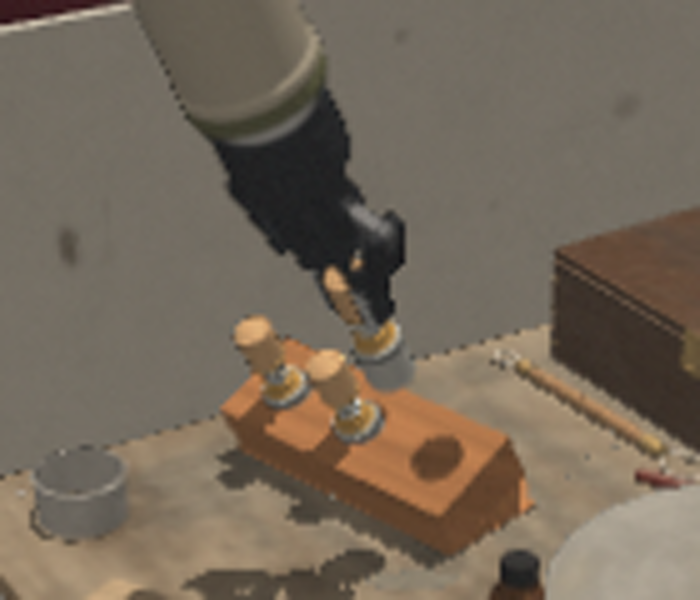

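```bash
python3 -c "
from h import *
delta([.50,-.15,.23],0)
delta([.538,-.463,.21],0)
"
```

```text
clk 4.55 pos [0.5461 0.0781 0.1924] shift [ 0.0814 -0.0791  0.2066] rows 5.7 turn [-0.0039  0.0006 -0.4409] ft [3.09 1.9  1.6 ] tq [-0.016  0.269  0.035] grip 0.316 q [ 0.78 -0.08 -0.93  2.05 -0.17  0.71 -1.35]
clk 4.55 pos [0.5461 0.0781 0.1924] shift [ 0.1357 -0.0813  0.5178] rows 13.0 turn [-0.0039  0.0006 -0.4409] ft [3.09 1.9  1.6 ] tq [-0.016  0.269  0.035] grip 0.316 q [ 0.78 -0.08 -0.93  2.05 -0.17  0.71 -1.35]
```

send_rows(
  motion=[
    [10,0.02,-0.04,0.02,0,0,-0.1],
    [10,0.08,-0.08,0.207,0,0,-0.437],
    [10,0.08,-0.08,0.207,0,0,-0.437],
    [10,0.08,-0.08,0.207,0,0,-0.437],
    [10,0.08,-0.08,0.207,0,0,-0.437],
    [10,0.08,-0.08,0.207,0,0,-0.437],
    [10,0.11,-0.08,0.36,0,0,-0.437],
    [10,0.135,-0.08,0.517,0,0,-0.437],
    [10,0.135,-0.08,0.517,0,0,-0.437],
    [10,0.135,-0.08,0.517,0,0,-0.437],
  ],
)

```text
clock: 5.38
position: [0.5198, -0.3178, 0.2138]
ee_rot: [0.098, -0.7, 0.701, -0.098]
ft_force: [0.8, 0.3, -0.1]
grip_width: 0.319
```

```bash
python3 -c "
from h import *
delta([.538,-.463,.15],0)
"
```

```text
clk 5.38 pos [ 0.5198 -0.3178  0.2138] shift [0.0224 0.064  0.1445] rows 3.8 turn [-0.0015 -0.0016  0.0008] ft [ 0.85  0.25 -0.1 ] tq [ 0.04  -0.101  0.043] grip 0.319 q [ 1.01  0.39 -0.69  1.5   0.25  1.34 -0.99]
```

send_rows(
  motion=[
    [10,0.022,0.02,0.145,0,0,0],
    [10,0.022,0.02,0.145,0,0,0],
    [10,0.022,0.03,0.145,0,0,0],
    [10,0.022,0.04,0.145,0,0,0],
    [10,0.022,0.07,0.145,0,0,0],
    [10,0.022,0.1,0.145,0,0,0],
    [10,0.022,0.115,0.145,0,0,0],
    [10,0.022,0.12,0.145,0,0,0],
    [10,0.022,0.12,0.145,0,0,0],
  ],
)

```text
clock: 6.13
position: [0.5387, -0.4603, 0.0929]
ee_rot: [-0.099, 0.7, -0.7, 0.098]
ft_force: [0.3, -0.0, -0.7]
grip_width: 0.317
```

```bash
python3 -c "
from h import *
from workcell import camera
delta([.538,-.463,.081],0)
c=camera('scene');np.savez('scene4.npz',**c)
cv2.imwrite('pics/s4.png',cv2.resize(c['pixels'][190:310,260:400,::-1],None,fx=5,fy=5,interpolation=cv2.INTER_CUBIC))
delta([.538,-.463,.081],0)
"
```

```text
clk 6.13 pos [ 0.5387 -0.4603  0.0929] shift [0.0014 0.0119 0.0024] rows 0.3 turn [ 0.001  -0.0005  0.0017] ft [ 0.29 -0.04 -0.69] tq [-0.004  0.005  0.016] grip 0.317 q [ 1.03  0.68 -0.59  1.34  0.38  1.24 -0.87]
clk 6.18 pos [ 0.5395 -0.4607  0.0946] shift [0.0021 0.0136 0.0018] rows 0.3 turn [-0.001  -0.0005  0.0002] ft [-1.27  0.23  0.17] tq [-0.016  0.016  0.024] grip 0.315 q [ 1.03  0.68 -0.59  1.33  0.38  1.24 -0.87]
```

View pics/s4.png

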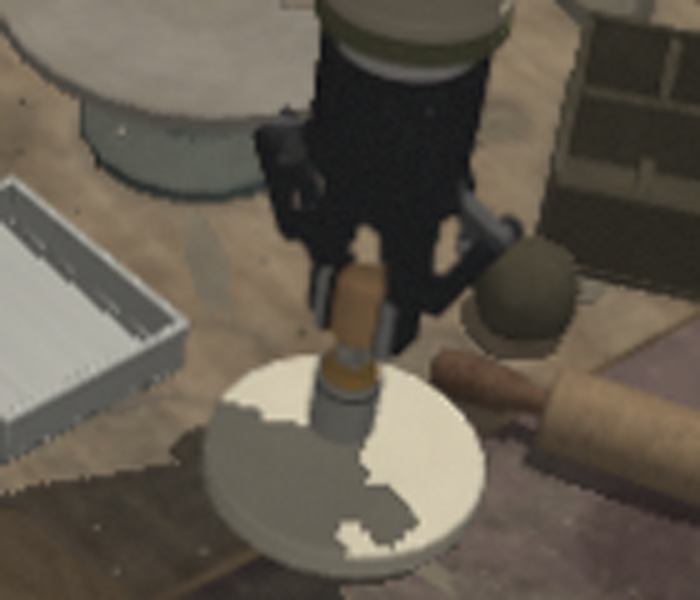

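send_rows(
  motion=[
    [10,0,0.005,0,0,0,0],
    [10,0,0.01,0,0,0,0],
    [10,0,0.012,0,0,0,0],
    [10,0,0.014,0,0,0,0],
    [10,0,0.014,0,0,0,0],
  ],
)

```text
clock: 6.6
position: [0.5394, -0.4607, 0.0795]
ee_rot: [0.099, -0.7, 0.7, -0.098]
ft_force: [-0.3, 0.2, 4.3]
grip_width: 0.321
```

```bash
python3 -c "
from h import *
delta([.538,-.463,.081],0)
"
```

```text
clk 6.6 pos [ 0.5394 -0.4607  0.0795] shift [ 0.002  -0.0015  0.0018] rows 0.1 turn [-0.0007 -0.0006  0.0006] ft [-0.26  0.18  4.3 ] tq [0.188 0.018 0.   ] grip 0.321 q [ 1.02  0.7  -0.58  1.35  0.39  1.21 -0.88]
```

send_rows(
  motion=[
    [10,0,0.003,0,0,0,0],
    [10,0,0.006,0,0,0,0],
    [10,0,0.008,0,0,0,0],
    [10,0,0.008,0,0,0,0],
    [10,0,0.008,0,0,0,0],
  ],
)

```text
clock: 7.02
position: [0.54, -0.4603, 0.0724]
ee_rot: [0.099, -0.7, 0.7, -0.099]
ft_force: [-1.5, 2.4, 8.6]
grip_width: 0.32
```

```bash
python3 -c "
from h import *
delta([.538,-.463,.081],0)
"
```

```text
clk 7.02 pos [ 0.54   -0.4603  0.0724] shift [ 0.0027 -0.0086  0.002 ] rows 0.2 turn [-0.0009 -0.0002 -0.0005] ft [-1.48  2.4   8.59] tq [ 0.61   0.295 -0.055] grip 0.32 q [ 1.02  0.7  -0.58  1.35  0.39  1.2  -0.88]
```

send_rows(
  motion=[
    [10,0,0.001,0,0,0,0],
    [10,0,0.002,0,0,0,0],
    [10,0,0.002,0,0,0,0],
    [10,0,0.002,0,0,0,0],
  ],
)

```text
clock: 7.35
position: [0.5402, -0.4603, 0.0708]
ee_rot: [0.098, -0.7, 0.701, -0.099]
ft_force: [-1.8, 3.0, 10.8]
grip_width: 0.315
```

```bash
python3 -c "
from h import *
from workcell import camera
delta([.538,-.463,.081],0)
c=camera('scene');np.savez('scene5.npz',**c)
cv2.imwrite('pics/s5.png',cv2.resize(c['pixels'][190:310,260:400,::-1],None,fx=5,fy=5,interpolation=cv2.INTER_CUBIC))
delta([.538,-.463,.081],0)
"
```

```text
clk 7.35 pos [ 0.5402 -0.4603  0.0708] shift [ 0.0029 -0.0102  0.002 ] rows 0.3 turn [-0.0012 -0.0002 -0.0007] ft [-1.81  2.97 10.82] tq [ 0.696  0.436 -0.04 ] grip 0.315 q [ 1.02  0.7  -0.58  1.35  0.39  1.2  -0.88]
clk 7.4 pos [ 0.5402 -0.4603  0.0708] shift [ 0.0029 -0.0102  0.002 ] rows 0.3 turn [-0.0012 -0.0002 -0.0007] ft [-2.48  3.57 10.4 ] tq [0.798 0.431 0.006] grip 0.319 q [ 1.02  0.7  -0.58  1.35  0.39  1.2  -0.88]
```

View pics/s5.png

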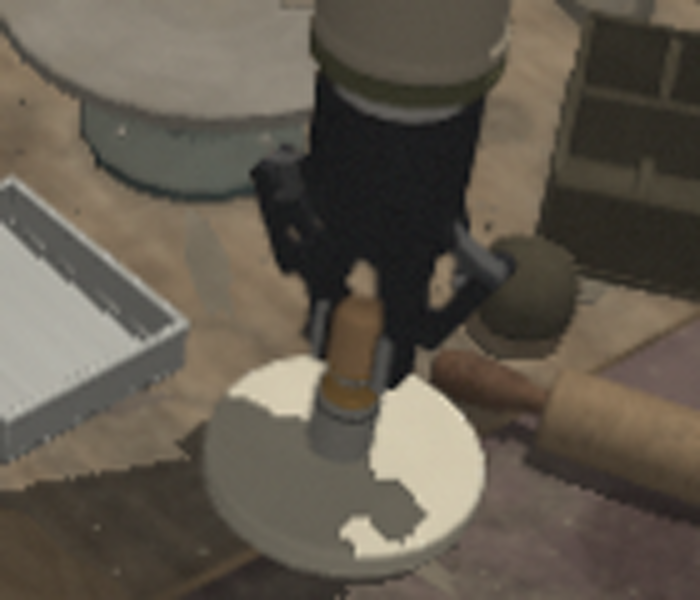

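send_rows(
  motion=[
    [10,0,-0.01,0,0,0,0],
    [10,0,-0.03,0,0,0,0],
    [10,0,-0.06,0,0,0,0],
    [10,0,-0.08,0,0,0,0],
  ],
)

```text
clock: 7.73
position: [0.5394, -0.4607, 0.151]
ee_rot: [0.099, -0.7, 0.701, -0.098]
ft_force: [0.0, 0.4, -1.5]
grip_width: 0.318
```

Run:
```python
from h import *
t=dict(np.load("top0.npz"));im=t["pixels"][:,:,::-1]
for n,(u,v,w,h) in dict(board=(190,190,85,68),tray=(275,190,80,65)).items():
    cv2.imwrite(f"pics/{n}.png",cv2.resize(im[v:v+h,u:u+w],None,fx=8,fy=8,interpolation=cv2.INTER_CUBIC))
```

```text
(no output)
```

View pics/board.png

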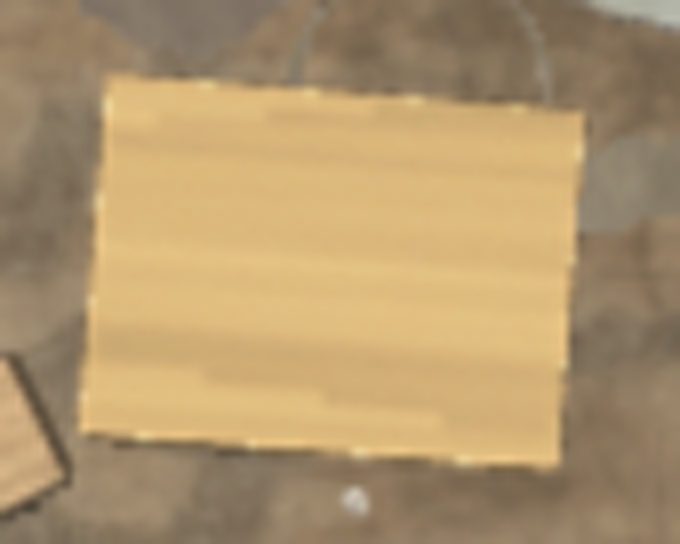

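View pics/tray.png

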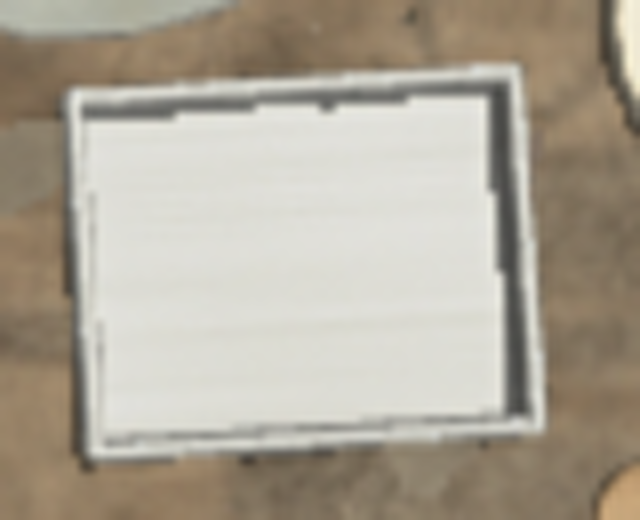

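Run:
```python
from h import *
t=dict(np.load("top0.npz"))
for n,o,C,z in (("board",(190,190),[(107,76),(585,110),(560,467),(80,434)],.022),("tray",(275,190),[(68,92),(520,66),(545,430),(88,460)],.033)):
    P=np.array([atz(t,*((np.array(p)+.5)/8-.5+o),z) for p in C])
    ctr=P.mean(0);y=P[0]-P[1]+P[3]-P[2];y/=np.linalg.norm(y);x=np.array([y[1],-y[0],0])
    print(n,P.round(4).tolist(),"c",ctr.round(4),"len",np.linalg.norm(P[0]-P[1]).round(4),np.linalg.norm(P[1]-P[2]).round(4),"y",y.round(3))
    for s in (-.04,.04): print(s,(ctr+s*y).round(4))
# check w/ scene view
s=dict(np.load("scene1.npz"))
W=cloud(s);
for u,v in ((345,330),(513,442),(412,398)): print(W[int(v*.64),int(u*.64)].round(4))
delta([.448,-.031,.2],0)
```

```text
board [[0.5111, 0.0031, 0.022], [0.5018, -0.1556, 0.022], [0.3836, -0.1486, 0.022], [0.393, 0.01, 0.022]] c [ 0.4474 -0.0728  0.022 ] len 0.159 0.1184 y [0.059 0.998 0.   ]
-0.04 [ 0.445  -0.1127  0.022 ]
0.04 [ 0.4497 -0.0328  0.022 ]
tray [[0.5084, -0.2087, 0.033], [0.5189, -0.3585, 0.033], [0.399, -0.3672, 0.033], [0.3877, -0.2163, 0.033]] c [ 0.4535 -0.2877  0.033 ] len 0.1502 0.1202 y [-0.072  0.997  0.   ]
-0.04 [ 0.4564 -0.3276  0.033 ]
0.04 [ 0.4506 -0.2478  0.033 ]
[ 0.4463 -0.0809  0.0228]
[ 0.5339 -0.4703  0.0179]
[ 0.4631 -0.2869  0.0037]
clk 7.73 pos [ 0.5394 -0.4607  0.151 ] shift [-0.0308 -0.0493 -0.4382] rows 10.6 turn [-0.0008 -0.0007  0.0004] ft [ 0.01  0.44 -1.53] tq [-0.043 -0.043  0.013] grip 0.318 q [ 1.03  0.64 -0.6   1.28  0.36  1.33 -0.86]
```

send_rows(
  motion=[
    [10,-0.003,-0.035,-0.04,0,0,0],
    [10,-0.033,-0.04,-0.436,0,0,0],
    [10,-0.033,-0.04,-0.436,0,0,0],
    [10,-0.033,-0.04,-0.436,0,0,0],
    [10,-0.033,-0.04,-0.436,0,0,0],
    [10,-0.033,-0.04,-0.436,0,0,0],
    [10,-0.033,-0.04,-0.436,0,0,0],
    [10,-0.033,-0.04,-0.436,0,0,0],
    [10,-0.033,-0.04,-0.436,0,0,0],
    [10,-0.033,-0.04,-0.436,0,0,0],
  ],
)

```text
clock: 8.57
position: [0.456, -0.0611, 0.188]
ee_rot: [0.099, -0.7, 0.701, -0.098]
ft_force: [0.6, 0.6, -0.9]
grip_width: 0.314
```

```bash
python3 -c "
from h import *
delta([.45,-.033,.1],0)
"
```

```text
clk 8.57 pos [ 0.456  -0.0611  0.188 ] shift [-0.0021  0.088  -0.0288] rows 2.2 turn [-0.001  -0.0009  0.0012] ft [ 0.61  0.64 -0.93] tq [ 0.045 -0.083 -0.038] grip 0.314 q [ 0.91  0.06 -0.88  1.9   0.05  1.21 -1.28]
```

send_rows(
  motion=[
    [10,-0.002,0.02,-0.029,0,0,0],
    [10,-0.002,0.06,-0.029,0,0,0],
    [10,-0.002,0.085,-0.029,0,0,0],
    [10,-0.002,0.095,-0.029,0,0,0],
    [10,-0.002,0.1,-0.029,0,0,0],
    [10,-0.002,0.1,-0.029,0,0,0],
  ],
)

```text
clock: 9.07
position: [0.4506, -0.0345, 0.088]
ee_rot: [-0.099, 0.7, -0.7, 0.098]
ft_force: [-0.9, -0.3, -0.7]
grip_width: 0.319
```

```bash
python3 -c "
from h import *
delta([.45,-.033,.083],0)
"
```

```text
clk 9.07 pos [ 0.4506 -0.0345  0.088 ] shift [ 0.0002  0.005  -0.0016] rows 0.1 turn [ 0.0009 -0.0011  0.0015] ft [-0.89 -0.28 -0.71] tq [-0.036 -0.001 -0.027] grip 0.319 q [ 0.82  0.19 -0.9   2.03  0.18  1.   -1.45]
```

send_rows(
  motion=[
    [10,0,0.003,-0.001,0,0,0],
    [10,0,0.005,-0.001,0,0,0],
    [10,0,0.005,-0.001,0,0,0],
  ],
)

```text
clock: 9.32
position: [0.4509, -0.0336, 0.0837]
ee_rot: [0.098, -0.7, 0.7, -0.098]
ft_force: [0.7, -0.7, -1.0]
grip_width: 0.311
```

send_rows(
  motion=[
    [10,0,0.0015,0,0,0,0],
    [10,0,0.0015,0,0,0,0],
  ],
)

```text
clock: 9.48
position: [0.451, -0.0336, 0.0821]
ee_rot: [0.098, -0.7, 0.7, -0.099]
ft_force: [0.8, -0.6, 2.4]
grip_width: 0.317
```

Contact. Release gently and back off straight up.

send_rows(
  motion=[
    [36,0,0,0,0,0,0],
    [42,0,0,0,0,0,0],
    [55,0,0,0,0,0,0],
    [60,0,0,0,0,0,0],
    [60,0,-0.02,0,0,0,0],
    [60,0,-0.05,0,0,0,0],
    [60,0,-0.09,0,0,0,0],
    [60,0,-0.13,0,0,0,0],
  ],
)

```text
clock: 10.15
position: [0.4497, -0.0329, 0.2128]
ee_rot: [-0.1, 0.7, -0.7, 0.098]
ft_force: [0.9, 0.2, 0.1]
grip_width: 0.601
```

```bash
python3 -c "
from h import *
from workcell import camera
a=np.array([-.4061,-.117,.9063])
X=np.array([.5609,.1582,.1118])
pre=X+a*.045; g=X-a*.0375+np.array([.0005,.0,.0])
print(pre,g)
delta(pre,25);delta(g,25)
c=camera('scene')
cv2.imwrite('pics/s6.png',cv2.resize(c['pixels'][100:250,170:310,::-1],None,fx=4,fy=4,interpolation=cv2.INTER_CUBIC))
"
```

```text
[0.5426255 0.152935  0.1525835] [0.57662875 0.1625875  0.07781375]
clk 10.15 pos [ 0.4497 -0.0329  0.2128] shift [-0.1409  0.0601 -0.1527] rows 5.2 turn [ 0.0013 -0.      0.4384] ft [0.94 0.25 0.08] tq [-0.018 -0.079 -0.017] grip 0.601 q [ 0.91  0.   -0.92  1.88  0.    1.26 -1.3 ]
clk 10.15 pos [ 0.4497 -0.0329  0.2128] shift [-0.1764  0.1348 -0.1525] rows 6.5 turn [ 0.0013 -0.      0.4384] ft [0.94 0.25 0.08] tq [-0.018 -0.079 -0.017] grip 0.601 q [ 0.91  0.   -0.92  1.88  0.    1.26 -1.3 ]
```

View pics/s6.png

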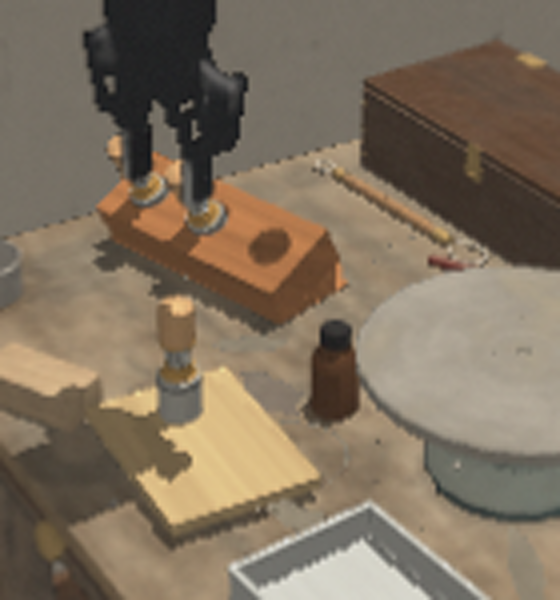

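send_rows(
  motion=[
    [60,-0.03,0.0,-0.03,0,0,0.12],
    [60,-0.14,0.03,-0.153,0,0,0.438],
    [60,-0.14,0.03,-0.153,0,0,0.438],
    [60,-0.14,0.03,-0.153,0,0,0.438],
    [60,-0.14,0.045,-0.153,0,0,0.438],
    [60,-0.14,0.06,-0.153,0,0,0.438],
    [60,-0.14,0.06,-0.153,0,0,0.438],
    [60,-0.14,0.06,-0.153,0,0,0.438],
  ],
)

```text
clock: 10.87
position: [0.5418, 0.1539, 0.15]
ee_rot: [0.054, 0.706, -0.661, 0.248]
ft_force: [0.0, -0.5, 0.2]
grip_width: 0.6
```

```bash
python3 -c "
from h import *
delta([.5766,.1626,.0778],25)
"
```

```text
clk 10.87 pos [0.5418 0.1539 0.15  ] shift [-0.0021  0.0806  0.0015] rows 1.9 turn [0.0032 0.0005 0.0013] ft [ 0.01 -0.46  0.18] tq [-0.119  0.437  0.014] grip 0.6 q [ 0.83  0.07 -1.21  2.07  0.17  0.62 -1.77]
```

send_rows(
  motion=[
    [60,-0.002,0.01,0.0015,0,0,0],
    [60,-0.002,0.04,0.0015,0,0,0],
    [60,-0.002,0.07,0.0015,0,0,0],
    [60,-0.002,0.08,0.0015,0,0,0],
    [60,-0.002,0.08,0.0015,0,0,0],
    [20,-0.002,0.08,0.0015,0,0,0],
    [10,-0.002,0.08,0.0015,0,0,0],
    [10,-0.002,0.08,0.0015,0,0,0],
    [10,-0.002,0.08,0.0015,0,0,0],
  ],
)

```text
clock: 11.62
position: [0.5778, 0.1616, 0.0816]
ee_rot: [0.056, 0.705, -0.662, 0.249]
ft_force: [-1.7, 5.0, 1.5]
grip_width: 0.322
```

```bash
python3 -c "
from h import *
delta([.5766,.1626,.0778],25)
"
```

```text
clk 11.62 pos [0.5778 0.1616 0.0816] shift [ 0.0024  0.0031 -0.0013] rows 0.1 turn [-0.0001  0.0001 -0.0034] ft [-1.71  5.    1.52] tq [1.094 0.705 0.581] grip 0.322 q [ 0.55  0.31 -1.01  2.05  0.61  0.55 -2.13]
```

send_rows(
  motion=[
    [10,0.001,-0.01,-0.001,0,0,0],
    [10,0.001,-0.025,-0.001,0,0,0],
    [10,0.001,-0.045,-0.001,0,0,0],
    [10,0.001,-0.07,-0.001,0,0,0],
    [10,0.001,-0.1,-0.001,0,0,0],
    [10,0.001,-0.13,-0.001,0,0,0],
  ],
)

```text
clock: 12.12
position: [0.5301, 0.1436, 0.1779]
ee_rot: [0.054, 0.703, -0.666, 0.243]
ft_force: [0.4, -1.4, -0.9]
grip_width: 0.324
```

```bash
python3 -c "
from h import *
delta([.48,-.1,.26],0)
delta([.538,-.461,.2],0)
"
```

```text
clk 12.12 pos [0.5301 0.1436 0.1779] shift [ 0.0701 -0.121   0.2214] rows 6.3 turn [-0.0065 -0.0062 -0.4273] ft [ 0.43 -1.43 -0.9 ] tq [-0.226  0.557 -0.04 ] grip 0.324 q [ 0.99 -0.09 -1.29  2.06 -0.1   0.68 -1.54]
clk 12.12 pos [0.5301 0.1436 0.1779] shift [ 0.1335 -0.0819  0.5844] rows 14.5 turn [-0.0065 -0.0062 -0.4273] ft [ 0.43 -1.43 -0.9 ] tq [-0.226  0.557 -0.04 ] grip 0.324 q [ 0.99 -0.09 -1.29  2.06 -0.1   0.68 -1.54]
```

send_rows(
  motion=[
    [10,0.02,-0.06,0.02,0,0,-0.12],
    [10,0.07,-0.12,0.22,0,0,-0.43],
    [10,0.07,-0.12,0.22,0,0,-0.43],
    [10,0.07,-0.12,0.22,0,0,-0.43],
    [10,0.07,-0.12,0.22,0,0,-0.43],
    [10,0.07,-0.12,0.22,0,0,-0.43],
    [10,0.133,-0.09,0.584,0,0,-0.43],
    [10,0.133,-0.09,0.584,0,0,-0.43],
    [10,0.133,-0.09,0.584,0,0,-0.43],
    [10,0.133,-0.09,0.584,0,0,-0.43],
  ],
)

```text
clock: 12.95
position: [0.5049, -0.2362, 0.2331]
ee_rot: [0.096, -0.698, 0.703, -0.095]
ft_force: [0.8, 0.6, 0.2]
grip_width: 0.319
```

```bash
python3 -c "
from h import *
delta([.538,-.461,.2],0)
"
```

```text
clk 12.95 pos [ 0.5049 -0.2362  0.2331] shift [0.0282 0.0347 0.2252] rows 5.5 turn [-0.0065 -0.0093  0.0029] ft [0.83 0.55 0.2 ] tq [ 0.021 -0.037 -0.031] grip 0.319 q [ 1.23  0.36 -1.07  1.6   0.33  1.38 -1.18]
```

send_rows(
  motion=[
    [10,0.028,0.03,0.225,-0.006,-0.009,0.003],
    [10,0.028,0.03,0.225,-0.006,-0.009,0.003],
    [10,0.028,0.03,0.225,-0.006,-0.009,0.003],
    [10,0.028,0.03,0.225,-0.006,-0.009,0.003],
    [10,0.028,0.05,0.225,-0.006,-0.009,0.003],
    [10,0.028,0.08,0.225,-0.006,-0.009,0.003],
    [10,0.028,0.115,0.225,-0.006,-0.009,0.003],
    [10,0.028,0.13,0.225,-0.006,-0.009,0.003],
    [10,0.028,0.135,0.225,-0.006,-0.009,0.003],
    [10,0.028,0.135,0.225,-0.006,-0.009,0.003],
  ],
)

```text
clock: 13.78
position: [0.539, -0.4573, 0.0992]
ee_rot: [-0.099, 0.701, -0.699, 0.1]
ft_force: [0.1, -0.6, -0.2]
grip_width: 0.32
```

```bash
python3 -c "
from h import *
delta([.538,-.461,.083],0)
"
```

```text
clk 13.78 pos [ 0.539  -0.4573  0.0992] shift [0.002  0.0162 0.0033] rows 0.4 turn [ 0.0024  0.002  -0.0005] ft [ 0.1  -0.63 -0.25] tq [ 0.044 -0.013  0.059] grip 0.32 q [ 1.18  0.77 -0.87  1.33  0.58  1.31 -0.98]
```

send_rows(
  motion=[
    [10,0,0.008,0,0,0,0],
    [10,0,0.012,0,0,0,0],
    [10,0,0.014,0,0,0,0],
    [10,0,0.016,0,0,0,0],
    [10,0,0.017,0,0,0,0],
    [10,0,0.017,0,0,0,0],
  ],
)

```text
clock: 14.28
position: [0.5393, -0.4582, 0.0821]
ee_rot: [-0.099, 0.7, -0.7, 0.099]
ft_force: [0.1, 0.8, -1.9]
grip_width: 0.317
```

```bash
python3 -c "
from h import *
delta([.538,-.461,.083],0)
"
```

```text
clk 14.28 pos [ 0.5393 -0.4582  0.0821] shift [ 0.0021 -0.0009  0.0023] rows 0.1 turn [ 0.0008  0.0012 -0.0007] ft [ 0.12  0.75 -1.86] tq [-0.009 -0.02   0.046] grip 0.317 q [ 1.18  0.78 -0.86  1.34  0.59  1.28 -0.99]
```

send_rows(
  motion=[
    [10,0,0.001,0,0,0,0],
    [10,0,0.002,0,0,0,0],
    [10,0,0.002,0,0,0,0],
  ],
)

```text
clock: 14.53
position: [0.5395, -0.4583, 0.08]
ee_rot: [-0.099, 0.7, -0.7, 0.1]
ft_force: [0.1, 0.3, 0.4]
grip_width: 0.322
```

send_rows(
  motion=[
    [10,0,0.0015,0,0,0,0],
    [10,0,0.003,0,0,0,0],
    [10,0,0.003,0,0,0,0],
  ],
)

```text
clock: 14.78
position: [0.5394, -0.4581, 0.0767]
ee_rot: [-0.099, 0.701, -0.7, 0.1]
ft_force: [0.5, 1.0, 1.5]
grip_width: 0.326
```

```bash
python3 -c "
from h import *
delta([.538,-.461,.083],0)
"
```

```text
clk 14.78 pos [ 0.5394 -0.4581  0.0767] shift [ 0.0021 -0.0063  0.0023] rows 0.2 turn [ 0.001   0.0013 -0.0009] ft [0.54 0.96 1.52] tq [ 0.057 -0.082 -0.036] grip 0.326 q [ 1.18  0.79 -0.86  1.34  0.59  1.28 -0.99]
```

send_rows(
  motion=[
    [10,0,0.003,0,0,0,0],
    [10,0,0.0055,0,0,0,0],
    [10,0,0.0055,0,0,0,0],
    [10,0,0.0055,0,0,0,0],
    [10,0,0.0055,0,0,0,0],
  ],
)

```text
clock: 15.2
position: [0.5395, -0.458, 0.0715]
ee_rot: [-0.099, 0.701, -0.7, 0.1]
ft_force: [-0.6, 0.7, 3.7]
grip_width: 0.321
```

```bash
python3 -c "
from h import *
from workcell import camera
delta([.538,-.461,.083],0)
c=camera('scene')
cv2.imwrite('pics/s7.png',cv2.resize(c['pixels'][190:310,260:400,::-1],None,fx=5,fy=5,interpolation=cv2.INTER_CUBIC))
delta([.538,-.461,.083],0)
"
```

```text
clk 15.2 pos [ 0.5395 -0.458   0.0715] shift [ 0.0022 -0.0115  0.0025] rows 0.3 turn [ 0.0012  0.0013 -0.001 ] ft [-0.56  0.67  3.66] tq [ 0.402 -0.062 -0.029] grip 0.321 q [ 1.18  0.79 -0.85  1.35  0.6   1.27 -0.99]
clk 15.25 pos [ 0.5394 -0.458   0.0715] shift [ 0.0022 -0.0115  0.0025] rows 0.3 turn [ 0.0012  0.0013 -0.0009] ft [0.9  1.49 3.69] tq [ 0.46  -0.095 -0.03 ] grip 0.319 q [ 1.18  0.79 -0.85  1.35  0.6   1.27 -0.99]
```

View pics/s7.png

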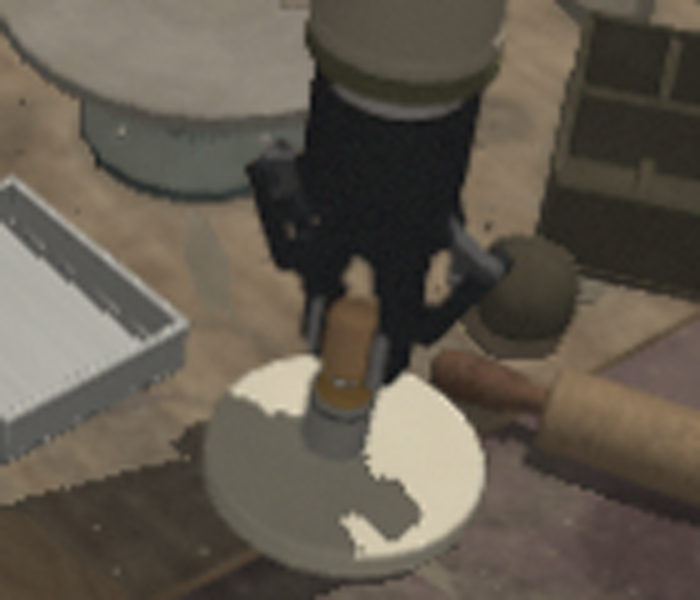

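send_rows(
  motion=[
    [10,0,-0.01,0,0,0,0],
    [10,0,-0.03,0,0,0,0],
    [10,0,-0.06,0,0,0,0],
    [10,0,-0.09,0,0,0,0],
  ],
)

```text
clock: 15.58
position: [0.5382, -0.4584, 0.1617]
ee_rot: [-0.1, 0.701, -0.699, 0.099]
ft_force: [0.6, -0.2, -1.2]
grip_width: 0.315
```

```bash
python3 -c "
from h import *
delta([.4515,-.26,.1],0)
"
```

```text
clk 15.58 pos [ 0.5382 -0.4584  0.1617] shift [ 0.0281  0.0624 -0.2145] rows 5.4 turn [0.0027 0.0008 0.0011] ft [ 0.56 -0.16 -1.21] tq [-0.061 -0.057  0.023] grip 0.315 q [ 1.18  0.72 -0.89  1.26  0.54  1.41 -0.95]
```

send_rows(
  motion=[
    [10,0.028,0,-0.2145,0.003,0,0],
    [10,0.028,0,-0.2145,0.003,0,0],
    [10,0.028,0,-0.2145,0.003,0,0],
    [10,0.028,0,-0.2145,0.003,0,0],
    [10,0.028,0.0,-0.2145,0.003,0,0],
    [10,0.028,0.02,-0.2145,0.003,0,0],
    [10,0.028,0.05,-0.2145,0.003,0,0],
    [10,0.028,0.08,-0.2145,0.003,0,0],
    [10,0.028,0.091,-0.2145,0.003,0,0],
    [10,0.028,0.091,-0.2145,0.003,0,0],
  ],
)

```text
clock: 16.42
position: [0.451, -0.2594, 0.0686]
ee_rot: [-0.1, 0.7, -0.7, 0.098]
ft_force: [0.5, 0.9, -1.5]
grip_width: 0.319
```

```bash
python3 -c "
from h import *
delta([.4515,-.26,.0635],0)
"
```

```text
clk 16.42 pos [ 0.451  -0.2594  0.0686] shift [-0.0003  0.0051  0.0007] rows 0.1 turn [0.0014 0.0011 0.0023] ft [ 0.54  0.88 -1.53] tq [ 0.016 -0.012 -0.018] grip 0.319 q [ 1.29  0.46 -1.01  1.87  0.44  1.06 -1.19]
```

send_rows(
  motion=[
    [10,0,0.003,0,0,0,0],
    [10,0,0.005,0,0,0,0],
    [10,0,0.006,0,0,0,0],
    [10,0,0.006,0,0,0,0],
  ],
)

```text
clock: 16.75
position: [0.4533, -0.2602, 0.0654]
ee_rot: [0.099, -0.699, 0.701, -0.1]
ft_force: [-0.3, -0.0, -1.4]
grip_width: 0.318
```

send_rows(
  motion=[
    [10,0,0.001,0,0,0,0],
    [10,0,0.001,0,0,0,0],
  ],
)

```text
clock: 16.92
position: [0.4532, -0.2602, 0.0641]
ee_rot: [0.099, -0.699, 0.701, -0.1]
ft_force: [0.5, -0.2, 0.3]
grip_width: 0.316
```

```bash
python3 -c "
from h import *
delta([.4515,-.26,.0635],0)
"
```

```text
clk 16.92 pos [ 0.4532 -0.2602  0.0641] shift [ 0.0016  0.0006 -0.0007] rows 0.0 turn [-0.0028  0.001  -0.0014] ft [ 0.52 -0.25  0.34] tq [-0.129 -0.144  0.021] grip 0.316 q [ 1.28  0.46 -1.01  1.87  0.45  1.05 -1.2 ]
```

send_rows(
  motion=[
    [36,0,0,0,0,0,0],
    [42,0,0,0,0,0,0],
    [55,0,0,0,0,0,0],
    [60,0,0,0,0,0,0],
    [60,0,-0.02,0,0,0,0],
    [60,0,-0.05,0,0,0,0],
    [60,0,-0.09,0,0,0,0],
    [60,0,-0.13,0,0,0,0],
    [60,0,-0.16,0,0,0,0],
  ],
)

```text
clock: 17.67
position: [0.4531, -0.2593, 0.2266]
ee_rot: [0.099, -0.699, 0.701, -0.1]
ft_force: [0.8, -0.7, 0.4]
grip_width: 0.6
```

```bash
python3 -c "
from h import *
from workcell import camera
a=np.array([-.4061,-.117,.9063])
X=np.array([.5405,.2271,.1122])
pre=X+a*.045; g=X-a*.0375
print(pre,g)
delta([.47,.05,.27],25);delta(pre,25);delta(g,25)
c=camera('scene')
cv2.imwrite('pics/s8.png',cv2.resize(c['pixels'][100:300,150:350,::-1],None,fx=3,fy=3,interpolation=cv2.INTER_CUBIC))
"
```

```text
[0.5222255 0.221835  0.1529835] [0.55572875 0.2314875  0.07821375]
clk 17.67 pos [ 0.4531 -0.2593  0.2266] shift [-0.1025 -0.0442 -0.2922] rows 7.5 turn [-0.0028  0.0027  0.4345] ft [ 0.82 -0.7   0.44] tq [0.028 0.025 0.004] grip 0.6 q [ 1.42  0.27 -1.13  1.7   0.25  1.33 -1.05]
clk 17.67 pos [ 0.4531 -0.2593  0.2266] shift [-0.2003  0.0725 -0.443 ] rows 11.8 turn [-0.0028  0.0027  0.4345] ft [ 0.82 -0.7   0.44] tq [0.028 0.025 0.004] grip 0.6 q [ 1.42  0.27 -1.13  1.7   0.25  1.33 -1.05]
clk 17.67 pos [ 0.4531 -0.2593  0.2266] shift [-0.235   0.1474 -0.4432] rows 12.5 turn [-0.0028  0.0027  0.4345] ft [ 0.82 -0.7   0.44] tq [0.028 0.025 0.004] grip 0.6 q [ 1.42  0.27 -1.13  1.7   0.25  1.33 -1.05]
```

View pics/s8.png

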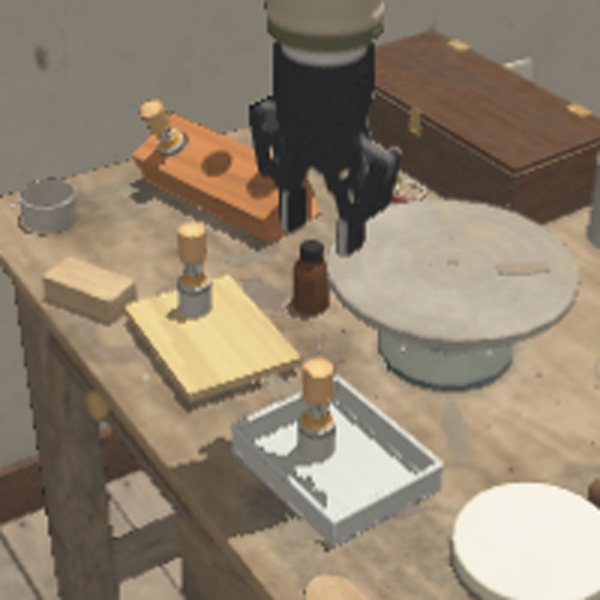

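send_rows(
  motion=[
    [60,-0.1,-0.03,-0.29,0,0,0],
    [60,-0.1,-0.03,-0.29,0,0,0],
    [60,-0.1,-0.03,-0.29,0,0,0],
    [60,-0.1,-0.03,-0.29,0,0,0],
    [60,-0.1,-0.03,-0.29,0,0,0],
    [60,-0.1,-0.03,-0.29,0,0,0],
    [60,-0.1,-0.03,-0.29,0,0,0],
    [60,-0.1,-0.03,-0.29,0,0,0],
  ],
)

```text
clock: 18.38
position: [0.4675, 0.0526, 0.2539]
ee_rot: [0.1, -0.699, 0.701, -0.102]
ft_force: [-0.6, -0.2, -0.0]
grip_width: 0.599
```

```bash
python3 -c "
from h import *
delta([.49,.22,.22],25)
delta([.5222,.2218,.153],25)
"
```

```text
clk 18.38 pos [0.4675 0.0526 0.2539] shift [-0.0689  0.0336 -0.1542] rows 4.1 turn [-0.0014  0.0074  0.4343] ft [-0.56 -0.2  -0.01] tq [ 0.033  0.015 -0.042] grip 0.599 q [ 1.13  0.1  -1.37  1.77  0.1   1.35 -1.55]
clk 18.38 pos [0.4675 0.0526 0.2539] shift [-0.1002  0.1007 -0.147 ] rows 4.9 turn [-0.0014  0.0074  0.4343] ft [-0.56 -0.2  -0.01] tq [ 0.033  0.015 -0.042] grip 0.599 q [ 1.13  0.1  -1.37  1.77  0.1   1.35 -1.55]
```

```bash
cat > kin.py <<'E'
import numpy as np
from scipy.spatial.transform import Rotation as R
from scipy.optimize import least_squares
D=[([1.2684,.3329,-.0647,1.4609,.0216,1.3499,-.0885],[.1725,-.6003,.2305]),
([.54,-.46,-.8,1.92,-.36,1.13,-1.48],[.4422,.1987,.3514]),([.70,.05,-.89,2.06,0,.62,-1.47],[.5631,.0747,.1497]),
([.63,.14,-.88,2.05,.15,.56,-1.62],[.5756,.0886,.1246]),([.53,.26,-.8,2.05,.35,.49,-1.77],[.5962,.0922,.0805]),
([.78,-.07,-.94,2.05,-.17,.7,-1.35],[.5453,.0784,.1893]),([1.01,.39,-.69,1.5,.25,1.34,-.99],[.5198,-.3178,.2138]),
([1.02,.70,-.58,1.35,.39,1.2,-.88],[.54,-.4603,.0724]),([.91,.06,-.88,1.9,.05,1.21,-1.28],[.456,-.0611,.188]),
([.82,.19,-.9,2.03,.18,1.,-1.45],[.4506,-.0345,.088]),([.83,.07,-1.21,2.07,.17,.62,-1.77],[.5418,.1539,.15]),
([.55,.31,-1.01,2.05,.61,.55,-2.13],[.5778,.1616,.0816]),([.99,-.09,-1.29,2.06,-.1,.68,-1.54],[.5301,.1436,.1779]),
([1.23,.36,-1.07,1.6,.33,1.38,-1.18],[.5049,-.2362,.2331]),([1.18,.79,-.85,1.35,.6,1.27,-.99],[.5395,-.458,.0715]),
([1.29,.46,-1.01,1.87,.44,1.06,-1.19],[.451,-.2594,.0686]),([1.13,.1,-1.37,1.77,.1,1.35,-1.55],[.4675,.0526,.2539])]
Z=lambda a:R.from_euler('z',-a);Y=lambda a:R.from_euler('y',a)
def fk(q,p):
    T=Z(q[0]);P=np.array([0,0,p[0]])
    T=T*Y(q[1]);P=P+T.apply([0,p[4],0])
    T=T*Z(q[2]);P=P+T.apply([p[5],p[6],p[1]])
    T=T*Y(q[3])*Z(q[4]);P=P+T.apply([p[7],p[8],p[2]])
    T=T*Y(q[5])*Z(q[6]);P=P+T.apply([p[9],p[10],p[3]])
    return P,T
def res(p): return np.concatenate([fk(q,p)[0]-x for q,x in D])
s=least_squares(res,[.3,.4,.4,.2]+[0]*7)
PP=s.x
if __name__=="__main__":
    print(s.x.round(3),np.sqrt(np.mean(s.fun**2)),abs(s.fun).max())
    print((fk(D[0][0],PP)[1].as_matrix()).round(3)); print(R.from_quat([-.0987,.7007,-.6997,.0985]).as_matrix().round(3))
    print((fk(D[12][0],PP)[1].as_matrix()).round(3)); print(R.from_quat([.054,.703,-.666,.243]).as_matrix().round(3))
E
python3 kin.py
```

```text
[ 0.26   0.445  0.492  0.339 -0.023  0.001 -0.026  0.001  0.001  0.001
  0.001] 0.0020037754061507256 0.005162158317801618
[[-0.276  0.961 -0.   ]
 [ 0.961  0.276  0.001]
 [ 0.001 -0.    -1.   ]]
[[-0.961 -0.     0.276]
 [-0.276  0.001 -0.961]
 [ 0.    -1.    -0.001]]
[[-0.278  0.873  0.401]
 [ 0.96   0.257  0.107]
 [-0.01   0.415 -0.91 ]]
[[-0.876  0.4    0.27 ]
 [-0.248  0.107 -0.963]
 [-0.414 -0.91   0.005]]
```

```bash
cat > sim.py <<'E'
from kin import *
C=np.c_[[0,0,0.]]; 
B=R.from_matrix(np.array([[0,0,-1],[-1,0,0],[0,1,0]],float)) # tool axes in flange: cols x=-Ty, y=Tz, z=-Tx
def pose(q): P,T=fk(q,PP); return P,T*B
def jac(q):
    e=1e-5;P,M=pose(q);J=np.zeros((6,7))
    for i in range(7):
        d=np.array(q,float);d[i]+=e;P2,M2=pose(d)
        J[:3,i]=(P2-P)/e;J[3:,i]=(M2*M.inv()).as_rotvec()/e
    return J
def tgt(tilt,yaw=16.07):
    th=np.radians(yaw);x=-np.array([np.cos(th),np.sin(th),0]);y=np.array([0,0,-1.]);z=np.cross(x,y)
    return R.from_matrix(np.c_[x,y,z])*R.from_rotvec([0,0,np.radians(tilt)])
def go(q,p,M,step=.01):
    q=np.array(q,float)
    for _ in range(600):
        P,N=pose(q);d=np.r_[np.array(p)-P,(M*N.inv()).as_rotvec()]
        k=max(np.linalg.norm(d[:3])/step,np.linalg.norm(d[3:])/.03)
        if k<1e-2:break
        q=q+np.linalg.pinv(jac(q))@(d/max(k,1))
    return q
def path(q,wps):
    for p,t,*y in wps:
        q=go(q,p,tgt(t,*(y or [16.07])));print(p,t,y,q.round(2))
    return q
E
python3 - <<'E'
from sim import *
print("cycle2 check")
q=path([.91,0,-.92,1.88,0,1.26,-1.3],[([.542,.154,.15],25),([.5778,.1616,.0816],25),([.5301,.1436,.178],25),([.505,-.236,.233],0),([.5395,-.458,.0715],0),([.5382,-.4584,.16],0),([.451,-.2594,.0686],0),([.4531,-.2593,.2266],0),([.4675,.0526,.2539],0)])
print("now direct")
q0=[1.13,.1,-1.37,1.77,.1,1.35,-1.55]
path(q0,[([.5222,.2218,.153],25),([.5557,.2315,.078],25)])
E
```

```text
cycle2 check
[0.542, 0.154, 0.15] 25 [] [ 0.72  0.05 -1.1   2.07  0.15  0.62 -1.76]
[0.5778, 0.1616, 0.0816] 25 [] [ 0.49  0.29 -0.94  2.05  0.55  0.54 -2.09]
[0.5301, 0.1436, 0.178] 25 [] [ 0.82 -0.08 -1.12  2.07 -0.09  0.67 -1.55]
[0.505, -0.236, 0.233] 0 [] [ 1.    0.26 -0.75  1.61  0.18  1.34 -1.07]
[0.5395, -0.458, 0.0715] 0 [] [ 1.02  0.7  -0.58  1.35  0.39  1.2  -0.88]
[0.5382, -0.4584, 0.16] 0 [] [ 1.03  0.63 -0.6   1.28  0.35  1.34 -0.85]
[0.451, -0.2594, 0.0686] 0 [] [ 1.05  0.35 -0.71  1.88  0.27  1.   -1.06]
[0.4531, -0.2593, 0.2266] 0 [] [ 1.12  0.17 -0.75  1.71  0.12  1.31 -0.95]
[0.4675, 0.0526, 0.2539] 0 [] [ 0.83  0.03 -1.04  1.78  0.03  1.34 -1.5 ]
now direct
[0.5222, 0.2218, 0.153] 25 [] [ 0.78  0.14 -1.36  2.05  0.4   0.67 -2.1 ]
[0.5557, 0.2315, 0.078] 25 [] [ 0.44  0.36 -1.07  2.04  0.78  0.62 -2.41]
```

```bash
cat > fit.py <<'E'
from sim import *
chk=[([.542,.154,.15],25,-1.21),([.5778,.1616,.0816],25,-1.01),([.5301,.1436,.178],25,-1.29),([.48,-.1,.26],0,None),([.505,-.236,.233],0,-1.07),([.539,-.457,.0992],0,-.87),([.5382,-.4584,.16],0,-.89),([.451,-.2594,.0686],0,-1.01),([.4531,-.2593,.2266],0,-1.13),([.4675,.0526,.2539],0,-1.37)]
def gow(q,p,M,w,lam=0,step=.02,rs=.06,ns=0,q0=None):
    q=np.array(q,float);w=np.diag(w)
    for _ in range(600):
        P,N=pose(q);d=np.r_[np.array(p)-P,(M*N.inv()).as_rotvec()]
        k=max(np.linalg.norm(d[:3])/step,np.linalg.norm(d[3:])/rs)
        if k<1e-2:break
        J=jac(q);Ji=w@J.T@np.linalg.inv(J@w@J.T+lam*np.eye(6))
        dq=Ji@(d/max(k,1))
        if ns: dq=dq+ns*(np.eye(7)-Ji@J)@(q0-q)*(1/max(1,1/k) if 0 else 1)
        q=q+dq
    return q
def run(w,**k):
    q=[.91,0,-.92,1.88,0,1.26,-1.3];o=[]
    for p,t,_ in chk: q=gow(q,p,tgt(t),w,**k);o.append(q[2])
    return np.array(o)
if __name__=="__main__":
    print("real",[c[2] for c in chk])
    one=np.ones(7)
    print("pinv",run(one).round(2))
    print("vel2",run(np.array([2.22,2.22,2.79,2.79,3.14,3.14,3.14])**2).round(2))
    print("inert",run([.1,.1,.3,.3,1,1,1]).round(2))
    mid=np.array([0,.81,-.065,1.29,1.57,1.06,0])
    for ns in (.01,.03): print("mid",ns,run(one,ns=ns,q0=mid).round(2))
    print("lam",run(one,lam=.01).round(2))
    for ns in (.01,.03): print("start",ns,run(one,ns=ns,q0=np.array([1.268,.332,-.065,1.46,.022,1.35,-.088])).round(2))
E
python3 fit.py
```

```text
real [-1.21, -1.01, -1.29, None, -1.07, -0.87, -0.89, -1.01, -1.13, -1.37]
pinv [-1.11 -0.95 -1.17 -0.92 -0.82 -0.65 -0.67 -0.78 -0.83 -1.11]
vel2 [-1.15 -1.02 -1.19 -0.91 -0.79 -0.6  -0.62 -0.74 -0.77 -1.13]
inert [-1.2  -1.13 -1.2  -0.9  -0.75 -0.51 -0.53 -0.67 -0.69 -1.13]
mid 0.01 [-1.02 -0.87 -0.98 -0.63 -0.49 -0.32 -0.32 -0.38 -0.36 -0.59]
mid 0.03 [-0.86 -0.72 -0.71 -0.29 -0.13 -0.03 -0.04 -0.12 -0.08 -0.31]
lam [-1.12 -0.94 -1.09 -0.85 -0.76 -0.6  -0.61 -0.71 -0.76 -1.05]
start 0.01 [-1.08 -0.92 -1.07 -0.8  -0.68 -0.49 -0.48 -0.54 -0.55 -0.83]
start 0.03 [-1.04 -0.86 -0.94 -0.68 -0.55 -0.34 -0.32 -0.37 -0.38 -0.72]
```

Run:
```python
from sim import *
q0=[1.13,.1,-1.37,1.77,.1,1.35,-1.55]
import io,contextlib
for y in (-40,-20,0,16,35,55):
    print("yaw",y)
    q=path(q0,[([.4675,.0526,.2539],0,y),([.5222,.2218,.153],25 if y==16 else 0,y)])
print("far route")
path(q0,[([.56,.0,.26],0),([.56,.2,.22],0),([.5222,.2218,.153],25),([.5557,.2315,.078],25)])
print("reverse loop")
path(q0,[([.4675,-.3,.25],0),([.6,-.35,.25],0),([.62,0,.25],0),([.55,.2,.22],0),([.5222,.2218,.153],25),([.5557,.2315,.078],25)])
```

```text
yaw -40
[0.4675, 0.0526, 0.2539] 0 [-40] [ 1.05  0.06 -1.27  1.78  0.06  1.35 -2.5 ]
[0.5222, 0.2218, 0.153] 0 [-40] [ 0.4   0.49 -1.12  1.68  0.46  1.27 -3.09]
yaw -20
[0.4675, 0.0526, 0.2539] 0 [-20] [ 1.08  0.07 -1.3   1.78  0.07  1.35 -2.16]
[0.5222, 0.2218, 0.153] 0 [-20] [ 0.4   0.5  -1.13  1.68  0.47  1.27 -2.74]
yaw 0
[0.4675, 0.0526, 0.2539] 0 [0] [ 1.11  0.08 -1.34  1.77  0.08  1.35 -1.82]
[0.5222, 0.2218, 0.153] 0 [0] [ 0.41  0.51 -1.14  1.68  0.48  1.27 -2.4 ]
yaw 16
[0.4675, 0.0526, 0.2539] 0 [16] [ 1.14  0.09 -1.37  1.77  0.09  1.35 -1.55]
[0.5222, 0.2218, 0.153] 25 [16] [ 0.78  0.14 -1.36  2.05  0.4   0.67 -2.1 ]
yaw 35
[0.4675, 0.0526, 0.2539] 0 [35] [ 1.18  0.11 -1.43  1.77  0.11  1.35 -1.23]
[0.5222, 0.2218, 0.153] 0 [35] [ 0.42  0.52 -1.16  1.68  0.49  1.28 -1.79]
yaw 55
[0.4675, 0.0526, 0.2539] 0 [55] [ 1.22  0.16 -1.5   1.77  0.16  1.36 -0.92]
[0.5222, 0.2218, 0.153] 0 [55] [ 0.43  0.53 -1.17  1.67  0.51  1.28 -1.45]
far route
[0.56, 0.0, 0.26] 0 [] [ 0.87  0.4  -1.21  1.55  0.38  1.45 -1.64]
[0.56, 0.2, 0.22] 0 [] [ 0.44  0.51 -1.15  1.52  0.47  1.41 -2.03]
[0.5222, 0.2218, 0.153] 25 [] [ 0.78  0.14 -1.36  2.05  0.4   0.67 -2.1 ]
[0.5557, 0.2315, 0.078] 25 [] [ 0.44  0.36 -1.07  2.04  0.78  0.62 -2.41]
reverse loop
[0.4675, -0.3, 0.25] 0 [] [ 1.39  0.35 -1.1   1.58  0.31  1.41 -1.03]
[0.6, -0.35, 0.25] 0 [] [ 1.04  0.66 -0.97  1.18  0.53  1.55 -1.12]
[0.62, 0, 0.25] 0 [] [ 0.69  0.52 -1.07  1.41  0.45  1.48 -1.66]
[0.55, 0.2, 0.22] 0 [] [ 0.43  0.47 -1.13  1.55  0.43  1.4  -2.02]
[0.5222, 0.2218, 0.153] 25 [] [ 0.72  0.11 -1.29  2.05  0.35  0.66 -2.07]
[0.5557, 0.2315, 0.078] 25 [] [ 0.41  0.35 -1.04  2.04  0.76  0.61 -2.39]
```

```bash
python3 -c "
from h import *
delta([.56,.05,.24],0)
delta([.55,.21,.2],0)
"
```

```text
clk 18.38 pos [0.4675 0.0526 0.2539] shift [-0.0879  0.0142  0.0287] rows 2.2 turn [-0.003   0.0069 -0.0021] ft [-0.56 -0.2  -0.01] tq [ 0.033  0.015 -0.042] grip 0.599 q [ 1.13  0.1  -1.37  1.77  0.1   1.35 -1.55]
clk 18.38 pos [0.4675 0.0526 0.2539] shift [-0.1236  0.0538 -0.1277] rows 4.5 turn [-0.003   0.0069 -0.0021] ft [-0.56 -0.2  -0.01] tq [ 0.033  0.015 -0.042] grip 0.599 q [ 1.13  0.1  -1.37  1.77  0.1   1.35 -1.55]
```

send_rows(
  motion=[
    [60,-0.088,0.014,0.029,0,0.007,0],
    [60,-0.088,0.014,0.029,0,0.007,0],
    [60,-0.088,0.014,0.029,0,0.007,0],
    [60,-0.124,0.054,-0.128,0,0.007,0],
    [60,-0.124,0.054,-0.128,0,0.007,0],
    [60,-0.124,0.054,-0.128,0,0.007,0],
    [60,-0.124,0.054,-0.128,0,0.007,0],
    [60,-0.124,0.054,-0.128,0,0.007,0],
    [60,-0.124,0.054,-0.128,0,0.007,0],
  ],
)

```text
clock: 19.13
position: [0.5499, 0.2077, 0.1983]
ee_rot: [0.099, -0.7, 0.7, -0.099]
ft_force: [-0.1, -0.9, 1.1]
grip_width: 0.597
```

```bash
python3 -c "
from h import *
a=np.array([-.4061,-.117,.9063]);X=np.array([.5405,.2271,.1122])
print(X+a*.03)
delta(X+a*.03,25);delta(X-a*.0375,25)
"
```

```text
[0.528317 0.22359  0.139389]
clk 19.13 pos [0.5499 0.2077 0.1983] shift [ 0.0163  0.0589 -0.0214] rows 1.6 turn [-0.0006  0.0008  0.4367] ft [-0.1  -0.91  1.13] tq [-0.073  0.009 -0.033] grip 0.597 q [ 0.43  0.53 -1.17  1.56  0.49  1.38 -2.07]
clk 19.13 pos [0.5499 0.2077 0.1983] shift [-0.0122  0.12   -0.0214] rows 2.9 turn [-0.0006  0.0008  0.4367] ft [-0.1  -0.91  1.13] tq [-0.073  0.009 -0.033] grip 0.597 q [ 0.43  0.53 -1.17  1.56  0.49  1.38 -2.07]
```

send_rows(
  motion=[
    [60,0.005,0.01,-0.01,0,0,0.11],
    [60,0.01,0.025,-0.021,0,0,0.22],
    [60,0.016,0.04,-0.021,0,0,0.33],
    [60,0.016,0.055,-0.021,0,0,0.436],
    [60,0.016,0.059,-0.021,0,0,0.436],
    [60,0.016,0.059,-0.021,0,0,0.436],
    [60,0.016,0.059,-0.021,0,0,0.436],
  ],
)

```text
clock: 19.72
position: [0.5321, 0.2186, 0.1411]
ee_rot: [0.058, 0.704, -0.664, 0.246]
ft_force: [0.6, 0.3, 0.7]
grip_width: 0.598
```

```bash
python3 -c "
from h import *
from workcell import camera
a=np.array([-.4061,-.117,.9063]);X=np.array([.5405,.2271,.1122])
delta(X-a*.0375,25)
c=camera('top')
cv2.imwrite('pics/t9.png',cv2.resize(c['pixels'][125:200,85:190,::-1],None,fx=7,fy=7,interpolation=cv2.INTER_CUBIC))
delta(X-a*.0375,25)
"
```

```text
clk 19.72 pos [0.5321 0.2186 0.1411] shift [ 0.0028  0.0681 -0.0063] rows 1.6 turn [-0.0063 -0.0065 -0.0002] ft [0.61 0.31 0.73] tq [-0.109  0.359  0.005] grip 0.598 q [ 0.72  0.2  -1.31  2.04  0.51  0.68 -2.19]
clk 19.77 pos [0.5326 0.2196 0.1418] shift [ 0.0039  0.0683 -0.0053] rows 1.6 turn [-0.0046 -0.0067 -0.0014] ft [ 0.68 -0.21  0.85] tq [-0.085  0.445 -0.023] grip 0.598 q [ 0.72  0.2  -1.31  2.04  0.51  0.68 -2.19]
```

View pics/t9.png

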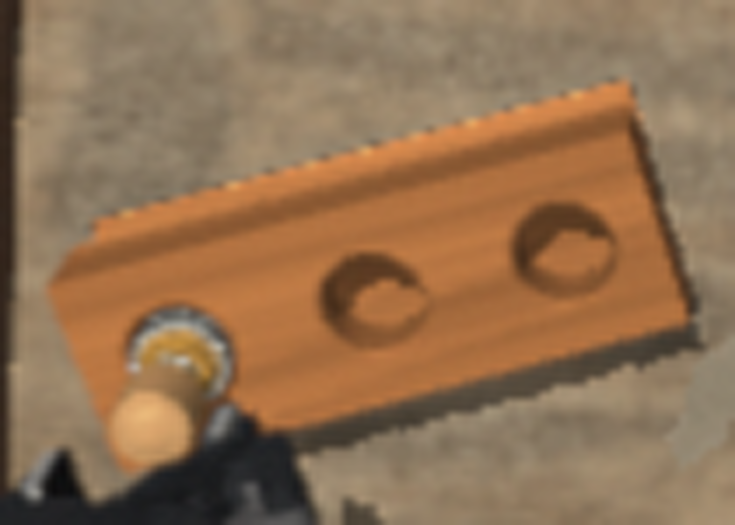

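send_rows(
  motion=[
    [60,0.003,0.0,-0.005,-0.005,-0.006,0],
    [60,0.003,0.03,-0.005,-0.005,-0.006,0],
    [60,0.003,0.055,-0.005,-0.005,-0.006,0],
    [60,0.003,0.066,-0.005,-0.005,-0.006,0],
    [60,0.003,0.066,-0.005,-0.005,-0.006,0],
    [60,0.003,0.066,-0.005,-0.005,-0.006,0],
  ],
)

```text
clock: 20.27
position: [0.5537, 0.2329, 0.0791]
ee_rot: [0.054, 0.706, -0.661, 0.249]
ft_force: [0.3, 0.4, 1.0]
grip_width: 0.598
```

```bash
python3 -c "
from h import *
a=np.array([-.4061,-.117,.9063]);X=np.array([.5405,.2271,.1122])
delta(X-a*.0375,25)
"
```

```text
clk 20.27 pos [0.5537 0.2329 0.0791] shift [-0.0011  0.0014  0.0019] rows 0.1 turn [0.0031 0.0016 0.0004] ft [0.33 0.43 0.97] tq [-0.14   0.454  0.031] grip 0.598 q [ 0.46  0.36 -1.09  2.04  0.79  0.62 -2.41]
```

Close the jaws.

send_rows(
  motion=[
    [20,0,0.001,0.001,0,0,0],
    [10,0,0.001,0.001,0,0,0],
    [10,0,0.001,0.001,0,0,0],
    [10,0,0.001,0.001,0,0,0],
  ],
  squeeze=40,
)

```text
clock: 20.6
position: [0.5546, 0.2314, 0.0791]
ee_rot: [0.055, 0.705, -0.661, 0.25]
ft_force: [-1.7, 3.3, 3.7]
grip_width: 0.316
```

Run:
```python
from h import *
a=np.array([-.4061,-.117,.9063]);X=np.array([.5405,.2271,.1122])
delta(X-a*.0375,25)
from sim import *
from workcell import get_obs
q=get_obs()["joint_pos"]; p=np.array(get_obs()["position"])
print(pose(q)[0].round(4))
path(q,[(list((p+a*.06).round(4)),25),([.56,.19,.21],0),([.54,-.1,.24],0),([.54,-.46,.15],0)])
```

```text
clk 20.6 pos [0.5546 0.2314 0.0791] shift [-0.0006  0.0013  0.0002] rows 0.0 turn [ 0.0015  0.0019 -0.0026] ft [-1.65  3.32  3.69] tq [0.672 0.389 0.344] grip 0.316 q [ 0.46  0.36 -1.09  2.04  0.79  0.62 -2.41]
[0.5536 0.2313 0.0786]
[np.float64(0.5303), np.float64(0.2244), np.float64(0.1335)] 25 [] [ 0.68  0.22 -1.29  2.05  0.54  0.67 -2.22]
[0.56, 0.19, 0.21] 0 [] [ 0.47  0.52 -1.17  1.54  0.48  1.4  -2.03]
[0.54, -0.1, 0.24] 0 [] [ 1.1   0.4  -1.23  1.61  0.38  1.41 -1.47]
[0.54, -0.46, 0.15] 0 [] [ 1.23  0.77 -0.99  1.26  0.63  1.42 -0.99]
```

send_rows(
  motion=[
    [10,0,-0.01,0,0,0,0],
    [10,0,-0.025,0,0,0,0],
    [10,0,-0.04,0,0,0,0],
    [10,0,-0.055,0,0,0,0],
    [10,0,-0.06,0,0,0,0],
  ],
)

```text
clock: 21.02
position: [0.5297, 0.2232, 0.1336]
ee_rot: [0.055, 0.704, -0.662, 0.249]
ft_force: [0.5, -0.3, -1.0]
grip_width: 0.317
```

Run:
```python
from h import *
delta([.55,.21,.21],0)
delta([.54,-.1,.24],0)
```

```text
clk 21.02 pos [0.5297 0.2232 0.1336] shift [-0.0467 -0.0625  0.0185] rows 1.9 turn [-0.0012  0.0019 -0.4377] ft [ 0.45 -0.28 -1.01] tq [-0.17   0.536  0.004] grip 0.317 q [ 0.69  0.21 -1.29  2.05  0.54  0.66 -2.21]
clk 21.02 pos [0.5297 0.2232 0.1336] shift [ 0.0276 -0.1298  0.3135] rows 8.2 turn [-0.0012  0.0019 -0.4377] ft [ 0.45 -0.28 -1.01] tq [-0.17   0.536  0.004] grip 0.317 q [ 0.69  0.21 -1.29  2.05  0.54  0.66 -2.21]
```

send_rows(
  motion=[
    [10,-0.012,-0.03,0.005,0,0,-0.11],
    [10,-0.03,-0.05,0.01,0,0,-0.22],
    [10,-0.047,-0.0625,0.018,0,0,-0.33],
    [10,-0.047,-0.0625,0.018,0,0,-0.437],
    [10,0.028,-0.13,0.3135,0,0,-0.437],
    [10,0.028,-0.13,0.3135,0,0,-0.437],
    [10,0.028,-0.13,0.3135,0,0,-0.437],
    [10,0.028,-0.13,0.3135,0,0,-0.437],
    [10,0.028,-0.13,0.3135,0,0,-0.437],
    [10,0.028,-0.13,0.3135,0,0,-0.437],
  ],
)

```text
clock: 21.85
position: [0.5415, -0.0408, 0.2321]
ee_rot: [0.099, -0.7, 0.701, -0.099]
ft_force: [1.0, -0.0, -1.1]
grip_width: 0.319
```

Run:
```python
from h import *
delta([.54,-.1,.24],0)
delta([.54,-.46,.2],0)
```

```text
clk 21.85 pos [ 0.5415 -0.0408  0.2321] shift [ 0.0179 -0.0079  0.0565] rows 1.4 turn [-0.001   0.0007  0.0012] ft [ 0.99 -0.05 -1.12] tq [-0.04  -0.048 -0.007] grip 0.319 q [ 1.    0.4  -1.25  1.63  0.39  1.39 -1.58]
clk 21.85 pos [ 0.5415 -0.0408  0.2321] shift [0.1177 0.0326 0.4023] rows 10.1 turn [-0.001   0.0007  0.0012] ft [ 0.99 -0.05 -1.12] tq [-0.04  -0.048 -0.007] grip 0.319 q [ 1.    0.4  -1.25  1.63  0.39  1.39 -1.58]
```

send_rows(
  motion=[
    [10,0.118,0.03,0.402,0,0,0],
    [10,0.118,0.03,0.402,0,0,0],
    [10,0.118,0.03,0.402,0,0,0],
    [10,0.118,0.03,0.402,0,0,0],
    [10,0.118,0.03,0.402,0,0,0],
    [10,0.118,0.03,0.402,0,0,0],
    [10,0.118,0.03,0.402,0,0,0],
    [10,0.118,0.03,0.402,0,0,0],
    [10,0.118,0.03,0.402,0,0,0],
    [10,0.118,0.03,0.402,0,0,0],
  ],
)

```text
clock: 22.68
position: [0.5394, -0.4566, 0.2015]
ee_rot: [0.1, -0.7, 0.7, -0.098]
ft_force: [1.2, -0.5, -0.5]
grip_width: 0.318
```

Run:
```python
from h import *
delta([.538,-.46,.1],0)
```

```text
clk 22.68 pos [ 0.5394 -0.4566  0.2015] shift [0.002  0.1015 0.0028] rows 2.4 turn [-0.0003 -0.0002  0.0024] ft [ 1.18 -0.51 -0.47] tq [ 0.011 -0.129  0.023] grip 0.318 q [ 1.23  0.74 -1.02  1.21  0.61  1.51 -0.99]
```

send_rows(
  motion=[
    [10,0.002,0.03,0.002,0,0,0],
    [10,0.002,0.065,0.002,0,0,0],
    [10,0.002,0.095,0.002,0,0,0],
    [10,0.002,0.11,0.002,0,0,0],
    [10,0.002,0.115,0.002,0,0,0],
    [10,0.002,0.115,0.002,0,0,0],
  ],
)

```text
clock: 23.18
position: [0.5387, -0.4561, 0.0867]
ee_rot: [-0.1, 0.7, -0.7, 0.099]
ft_force: [0.8, -0.1, -0.9]
grip_width: 0.315
```

Run:
```python
from h import *
delta([.538,-.46,.081],0)
```

```text
clk 23.18 pos [ 0.5387 -0.4561  0.0867] shift [0.0018 0.0057 0.0035] rows 0.2 turn [0.0012 0.0015 0.0016] ft [ 0.77 -0.05 -0.88] tq [-0.034 -0.013 -0.019] grip 0.315 q [ 1.24  0.82 -0.98  1.34  0.68  1.33 -1.03]
```

send_rows(
  motion=[
    [10,0,0.003,0.001,0,0,0],
    [10,0,0.005,0.001,0,0,0],
    [10,0,0.007,0.001,0,0,0],
    [10,0,0.007,0.001,0,0,0],
  ],
)

```text
clock: 23.52
position: [0.5398, -0.4573, 0.0812]
ee_rot: [0.099, -0.7, 0.7, -0.099]
ft_force: [-0.1, 0.8, -0.5]
grip_width: 0.317
```

send_rows(
  motion=[
    [10,0,0.002,0,0,0,0],
    [10,0,0.003,0,0,0,0],
    [10,0,0.003,0,0,0,0],
  ],
)

```text
clock: 23.77
position: [0.54, -0.4573, 0.0783]
ee_rot: [0.099, -0.7, 0.7, -0.1]
ft_force: [0.2, -0.0, 3.7]
grip_width: 0.317
```

send_rows(
  motion=[
    [10,0,0.003,0,0,0,0],
    [10,0,0.006,0,0,0,0],
    [10,0,0.0085,0,0,0,0],
    [10,0,0.0085,0,0,0,0],
    [10,0,0.0085,0,0,0,0],
    [10,0,0.0085,0,0,0,0],
  ],
)

```text
clock: 24.27
position: [0.5406, -0.4571, 0.0711]
ee_rot: [0.099, -0.7, 0.701, -0.1]
ft_force: [-1.0, 2.0, 12.3]
grip_width: 0.316
```

Run:
```python
from h import *
from workcell import camera
delta([.538,-.46,.081],0)
c=camera('scene')
cv2.imwrite('pics/s10.png',cv2.resize(c['pixels'][190:310,260:400,::-1],None,fx=5,fy=5,interpolation=cv2.INTER_CUBIC))
delta([.538,-.46,.081],0)
```

```text
clk 24.27 pos [ 0.5406 -0.4571  0.0711] shift [ 0.0033 -0.0099  0.0021] rows 0.3 turn [-0.0015  0.0019 -0.0016] ft [-0.98  2.04 12.32] tq [ 0.436  0.342 -0.079] grip 0.316 q [ 1.23  0.84 -0.97  1.34  0.69  1.3  -1.04]
clk 24.32 pos [ 0.5407 -0.457   0.0711] shift [ 0.0034 -0.0099  0.0021] rows 0.3 turn [-0.0015  0.002  -0.0017] ft [-1.24  0.95 12.14] tq [0.436 0.364 0.03 ] grip 0.314 q [ 1.23  0.84 -0.97  1.34  0.69  1.3  -1.04]
```

View pics/s10.png

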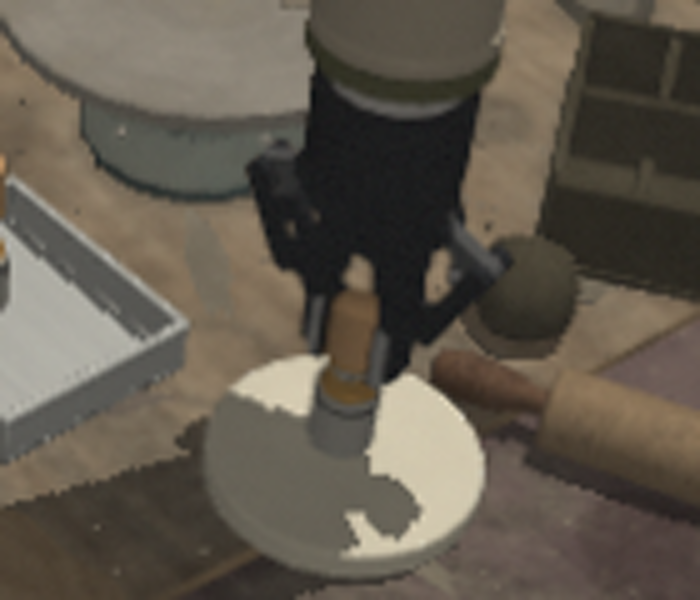

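send_rows(
  motion=[
    [10,0,-0.01,0,0,0,0],
    [10,0,-0.04,0,0,0,0],
    [10,0,-0.08,0,0,0,0],
    [10,0,-0.12,0,0,0,0],
    [10,0,-0.14,0,0,0,0],
  ],
)

```text
clock: 24.73
position: [0.5406, -0.4572, 0.2142]
ee_rot: [0.098, -0.699, 0.701, -0.101]
ft_force: [1.2, -0.3, -1.0]
grip_width: 0.318
```

Run:
```python
from h import *
delta([.445,-.114,.2],0)
```

```text
clk 24.73 pos [ 0.5406 -0.4572  0.2142] shift [-0.0037  0.0131 -0.3563] rows 8.6 turn [-0.0031  0.0017 -0.0029] ft [ 1.17 -0.31 -1.04] tq [-0.01  -0.009 -0.05 ] grip 0.318 q [ 1.23  0.73 -1.03  1.19  0.61  1.52 -0.98]
```

send_rows(
  motion=[
    [10,-0.004,0.005,-0.356,-0.003,0.002,-0.003],
    [10,-0.004,0.005,-0.356,-0.003,0.002,-0.003],
    [10,-0.004,0.005,-0.356,-0.003,0.002,-0.003],
    [10,-0.004,0.005,-0.356,-0.003,0.002,-0.003],
    [10,-0.004,0.005,-0.356,-0.003,0.002,-0.003],
    [10,-0.004,0.005,-0.356,-0.003,0.002,-0.003],
    [10,-0.004,0.005,-0.356,-0.003,0.002,-0.003],
    [10,-0.004,0.005,-0.356,-0.003,0.002,-0.003],
    [10,-0.004,0.005,-0.356,-0.003,0.002,-0.003],
    [10,-0.004,0.005,-0.356,-0.003,0.002,-0.003],
  ],
)

```text
clock: 25.57
position: [0.4431, -0.1089, 0.2036]
ee_rot: [-0.103, 0.7, -0.7, 0.099]
ft_force: [-0.4, -0.7, -0.9]
grip_width: 0.316
```

Run:
```python
from h import *
delta([.445,-.114,.088],0)
```

```text
clk 25.57 pos [ 0.4431 -0.1089  0.2036] shift [-0.0011  0.1156  0.0056] rows 2.8 turn [0.0009 0.0065 0.0063] ft [-0.43 -0.66 -0.87] tq [-0.036 -0.026 -0.001] grip 0.316 q [ 1.51  0.14 -1.42  1.87  0.15  1.26 -1.24]
```

Run:
```python
from sim import *
q=[1.51,.14,-1.42,1.87,.15,1.26,-1.24]
path(q,[([.445,-.114,.15],0),([.445,-.114,.083],0),([.445,-.114,.2],0)])
path(q,[([.48,-.114,.2],0),([.48,-.114,.12],0),([.48,-.114,.083],0),([.48,-.114,.2],0)])
```

```text
[0.445, -0.114, 0.15] 0 [] [ 1.4   0.24 -1.34  1.94  0.26  1.16 -1.33]
[0.445, -0.114, 0.083] 0 [] [ 1.27  0.36 -1.24  2.01  0.39  1.05 -1.44]
[0.445, -0.114, 0.2] 0 [] [ 1.52  0.15 -1.42  1.88  0.15  1.25 -1.24]
[0.48, -0.114, 0.2] 0 [] [ 1.32  0.29 -1.32  1.8   0.29  1.28 -1.37]
[0.48, -0.114, 0.12] 0 [] [ 1.21  0.39 -1.23  1.89  0.4   1.15 -1.46]
[0.48, -0.114, 0.083] 0 [] [ 1.16  0.44 -1.18  1.93  0.46  1.09 -1.5 ]
[0.48, -0.114, 0.2] 0 [] [ 1.32  0.29 -1.32  1.8   0.29  1.28 -1.37]
```

send_rows(
  motion=[
    [10,-0.001,0.02,0.005,0,0.006,0.006],
    [10,-0.001,0.04,0.005,0,0.006,0.006],
    [10,-0.001,0.05,0.005,0,0.006,0.006],
    [10,-0.001,0.05,0.005,0,0.006,0.006],
  ],
)

```text
clock: 25.9
position: [0.4451, -0.1183, 0.1523]
ee_rot: [-0.097, 0.702, -0.698, 0.097]
ft_force: [0.1, -0.3, -1.5]
grip_width: 0.319
```

Run:
```python
from h import *
delta([.445,-.114,.088],0)
```

```text
clk 25.9 pos [ 0.4451 -0.1183  0.1523] shift [-0.001   0.0643 -0.0038] rows 1.5 turn [ 0.0056 -0.0059 -0.0003] ft [ 0.08 -0.29 -1.52] tq [0.013 0.028 0.013] grip 0.319 q [ 1.4   0.25 -1.34  1.93  0.25  1.17 -1.33]
```

send_rows(
  motion=[
    [10,-0.001,0.03,-0.003,0.004,-0.004,0],
    [10,-0.001,0.05,-0.003,0.004,-0.004,0],
    [10,-0.001,0.06,-0.003,0.004,-0.004,0],
    [10,-0.001,0.064,-0.003,0.004,-0.004,0],
    [10,-0.001,0.064,-0.003,0.004,-0.004,0],
  ],
)

```text
clock: 26.32
position: [0.4468, -0.1149, 0.0903]
ee_rot: [-0.097, 0.7, -0.7, 0.099]
ft_force: [0.2, -0.3, 0.1]
grip_width: 0.314
```

Run:
```python
from h import *
delta([.445,-.114,.083],0)
```

```text
clk 26.32 pos [ 0.4468 -0.1149  0.0903] shift [ 0.0015  0.0073 -0.0014] rows 0.2 turn [-0.0001 -0.0019 -0.0027] ft [ 0.19 -0.33  0.06] tq [0.019 0.027 0.012] grip 0.314 q [ 1.28  0.35 -1.24  2.    0.38  1.06 -1.43]
```

send_rows(
  motion=[
    [10,0,0.004,0,0,0,-0.002],
    [10,0,0.006,0,0,0,-0.002],
    [10,0,0.007,0,0,0,-0.002],
    [10,0,0.007,0,0,0,-0.002],
  ],
)

```text
clock: 26.65
position: [0.4469, -0.1153, 0.0834]
ee_rot: [0.098, -0.7, 0.701, -0.098]
ft_force: [-0.8, 1.1, -2.1]
grip_width: 0.314
```

send_rows(
  motion=[
    [10,0,0.0015,0,0,0,0],
    [10,0,0.0015,0,0,0,0],
  ],
)

```text
clock: 26.82
position: [0.4467, -0.1152, 0.0816]
ee_rot: [0.098, -0.7, 0.701, -0.098]
ft_force: [0.0, 0.0, -1.1]
grip_width: 0.317
```

send_rows(
  motion=[
    [10,0,0.001,0,0,0,0],
    [10,0,0.001,0,0,0,0],
  ],
)

```text
clock: 26.98
position: [0.447, -0.1151, 0.0808]
ee_rot: [0.098, -0.7, 0.701, -0.099]
ft_force: [0.6, 1.0, 4.2]
grip_width: 0.317
```

send_rows(
  motion=[
    [10,0,-0.0008,0,0,0,0],
    [36,0,-0.0008,0,0,0,0],
    [42,0,-0.0008,0,0,0,0],
    [55,0,-0.0008,0,0,0,0],
    [60,0,-0.0008,0,0,0,0],
    [60,0,-0.02,0,0,0,0],
    [60,0,-0.05,0,0,0,0],
    [60,0,-0.08,0,0,0,0],
    [60,0,-0.1,0,0,0,0],
  ],
)

```text
clock: 27.73
position: [0.4473, -0.1145, 0.1827]
ee_rot: [0.098, -0.7, 0.701, -0.099]
ft_force: [0.1, -0.4, -0.5]
grip_width: 0.6
```

Run:
```python
from h import *
delta([.5,-.3,.22],0)
```

```text
clk 27.73 pos [ 0.4473 -0.1145  0.1827] shift [ 0.0003 -0.0371  0.1929] rows 4.7 turn [-0.0013 -0.0013 -0.0018] ft [ 0.08 -0.36 -0.52] tq [-0.012 -0.066  0.02 ] grip 0.6 q [ 1.45  0.19 -1.38  1.89  0.2   1.22 -1.28]
```

Move the hand clear and look.

send_rows(
  motion=[
    [60,0,-0.03,0.02,0,0,0],
    [60,0,-0.05,0.19,0,0,0],
    [60,0,-0.05,0.25,0,0,0],
    [60,0,-0.05,0.3,0,0,0],
    [60,0,-0.05,0.3,0,0,0],
    [60,0,-0.05,0.3,0,0,0],
    [60,0,-0.05,0.3,0,0,0],
    [60,0,-0.05,0.3,0,0,0],
    [60,0,-0.05,0.3,0,0,0],
  ],
)

```text
clock: 28.48
position: [0.528, -0.4105, 0.2289]
ee_rot: [0.095, -0.7, 0.701, -0.095]
ft_force: [0.2, -1.2, -0.0]
grip_width: 0.6
```

Run:
```python
from h import *
from workcell import camera
t=camera('top');s=camera('scene');np.savez('topF.npz',**t);np.savez('sceneF.npz',**s)
cv2.imwrite('pics/sF.png',cv2.resize(s['pixels'][:,:,::-1],(800,600),interpolation=cv2.INTER_CUBIC))
cv2.imwrite('pics/tF.png',cv2.resize(t['pixels'][130:260,85:385,::-1],None,fx=2.6,fy=2.6,interpolation=cv2.INTER_CUBIC))
delta([.5,-.3,.22],0)
W=cloud(t);z=W[:,:,2]
for n,(x,y,lo) in dict(c1=(.451,-.033,.09),c3=(.447,-.114,.09),c2=(.453,-.26,.08)).items():
    m=(abs(W[:,:,0]-x)<.035)&(abs(W[:,:,1]-y)<.035)&(z>lo)&(z<.15);P=W[m];print(n,len(P),P.mean(0).round(4),P.max(0).round(4),P.min(0).round(4))
W0=cloud(dict(np.load('top0.npz')))
for n,(x,y,lo) in dict(bottle=(.569,-.066,.06),wood=(.38,.0626,.02),ball=(.69,-.417,.03)).items():
    for ww in (W0,W):
        m=(abs(ww[:,:,0]-x)<.06)&(abs(ww[:,:,1]-y)<.04)&(ww[:,:,2]>lo)&(ww[:,:,2]<.09);print(n,ww[m].mean(0).round(4),m.sum())
```

```text
clk 28.58 pos [ 0.5289 -0.4041  0.2299] shift [-0.0006  0.01   -0.108 ] rows 2.6 turn [ 0.0009 -0.0038 -0.001 ] ft [-0.3   1.96  0.46] tq [ 0.046 -0.002  0.013] grip 0.6 q [ 1.26  0.64 -1.06  1.3   0.55  1.5  -1.04]
c1 106 [ 0.4523 -0.0338  0.1172] [ 0.4644 -0.0204  0.125 ] [ 0.4402 -0.0466  0.0949]
c3 106 [ 0.4491 -0.113   0.1167] [ 0.4621 -0.1005  0.1232] [ 0.4362 -0.1249  0.0929]
c2 108 [ 0.4534 -0.2579  0.0978] [ 0.4663 -0.2457  0.1057] [ 0.4392 -0.2718  0.0805]
bottle [ 0.5707 -0.0649  0.0752] 75
bottle [ 0.5708 -0.0649  0.0753] 75
wood [0.3789 0.0627 0.0295] 554
wood [0.379  0.0627 0.0294] 553
ball [ 0.7013 -0.4201  0.0448] 402
ball [ 0.7017 -0.4205  0.0448] 402
```

View pics/sF.png

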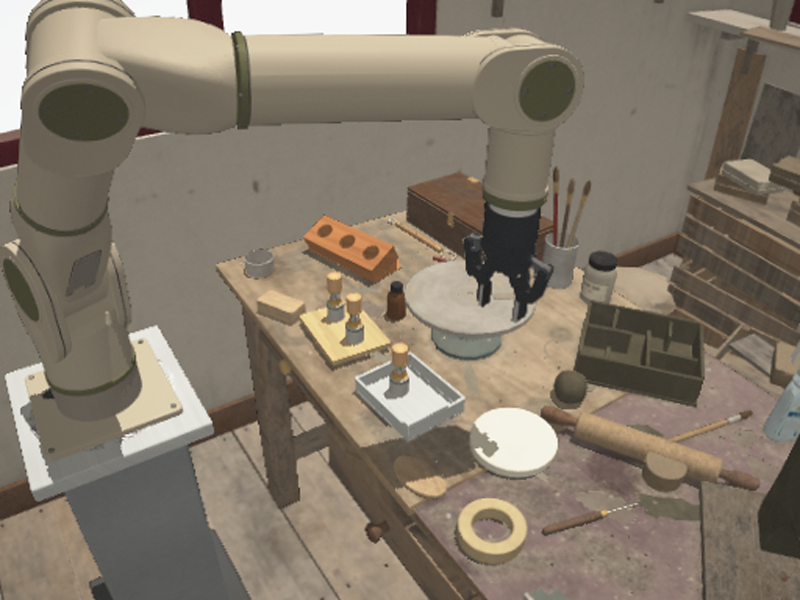

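View pics/tF.png

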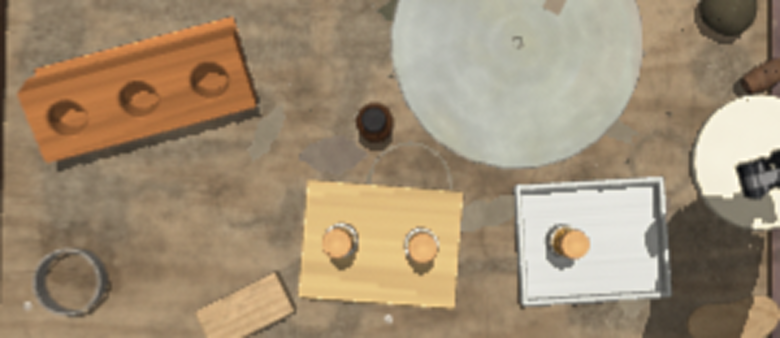

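send_rows(
  motion=[
    [60,0,0,0,0,0,0],
    [60,0,0,0,0,0,0],
    [60,0,0,0,0,0,0],
  ],
)

```text
clock: 28.83
position: [0.529, -0.4024, 0.2313]
ee_rot: [0.098, -0.7, 0.701, -0.099]
ft_force: [-0.7, 0.8, 0.1]
grip_width: 0.602
```

```bash
python3 -c "
from workcell import *
print(hand_in())"
```

```text
the job is handed in; nothing more can be done
None
```

I tested all three cutters one at a time on the plaster bat, put each away before taking the next, and handed the job in at about 29 s of the 72 s allowed; `hand_in()` gave no verdict.

| Cutter (seen from the robot) | Spring force at about 10 mm | Spring | Put away |
|---|---|---|---|
| Right bore (tested 1st) | about 11–12 N | sound | ware board |
| Middle bore (2nd) | about 4.7 N | slack | mending tray |
| Left bore (3rd) | about 13 N | sound | ware board |

**Last checks:**
- In the last pictures both sound cutters stand upright on the ware board, at about (0.452, -0.034) and (0.449, -0.113).
- The slack cutter stands in the tray at about (0.453, -0.258).
- The bottle, wood block and clay ball measure within 1 mm of where they started.
- The hand is clear of everything.

No final check failed. One joint (joint 3) drifted from cycle to cycle and came close to its range limit, reading -1.42 rad against -1.47. I took a wider path to the third cutter to keep it inside the limit.

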